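# Slide the pillar blank into the drilling vee

## Task

Push the tall aluminium pillar blank across the table, standing on its end, into the angle-steel vee stop until its foot bears on both faces of the vee, ready for drilling. It topples easily and its thin upper shank is already turned to size: push gently, only on the thick foot at the bottom, and do not grip, lift or tip it. Leave everything else where it is.

Things in the scene. Friction and masses are not known exactly. Their poses are not given: they have to be found in the camera images.
- pillar: bare aluminium pillar blank, round, loose, upright: foot 44 mm in diameter, 60 mm high, with a thinner coaxial shank on it; 170 mm high, about 0.5 kg. Origin: centre of its underside; z up. Starts 140 to 210 mm before the vee, up to 35 mm off its middle line. Slides for 2 to 4 N, tips if pushed above about 35 mm. May stick on one plate of the vee until pushed along that plate
- shank: the thin turned upper part of the pillar blank, 34 mm in diameter, 110 mm long, rigid with the foot; origin on the axis at its lower end, 60 mm above the pillar's underside. Not to be pushed
- vee: dark steel vee stop bolted to the table: two upright plates 8 mm thick, 58 mm long, 90 mm high at a right angle; web and foot plate behind, to x = 143 mm. Origin: on the table, where the pillar's axis stands when its foot touches both plates. x: level, from the open mouth into the corner (at x = 31 mm); y across; z up. Plate ends: x = -10, y = +/-41 mm
- oil_bottle: white plastic oil bottle with a black spout, 60 mm in diameter, 200 mm tall, standing; a bystander; origin: centre of its underside
- hex_blank: short hexagonal brass blank, 35 mm across corners, 70 mm tall, standing; a bystander; origin: centre of its underside
- plumb_bob: cast brass plumb bob, 34 mm in diameter, 115 mm long, lying along its x axis with the tip towards -x; a bystander; origin: on the table under its middle
- knob: knurled steel hold-down knob, 40 mm in diameter, standing on its head with its stud up, 54 mm tall; a bystander; origin: centre of its underside
- countersink: steel countersink bit, 56 mm long, head 18 mm in diameter, lying along its x axis; a bystander; origin: on the table under its middle
- bit_case: closed green plastic bit case, 150 x 85 x 35 mm, lying flat behind the vee stop, long side along its x axis; a bystander; origin: centre of its underside
Things that resemble listed ones, but are neither listed nor needed, are in the scene too. Leave any blue or red look-alike of the pillar alone. There is more than one size of the vee; the job needs the smaller.

How it is judged:
At the end, for the whole second after the job is handed in: the pillar blank stands upright (within 0.02 rad) and still on the table, its axis within 3 mm, along and across the vee, of where its foot touches both plates (x of pillar in the frame of vee between -0.003 and 0.003 m and y of pillar in the frame of vee between -0.003 and 0.003 m and height (world z) of pillar below 0.002 m and angle between pillar's own z axis and vertical below 0.02 rad and linear speed of pillar below 0.01 m/s).
It fails at once if the pillar blank is tipped (leans more than 0.15 rad) (angle between pillar's own z axis and vertical above 0.15 rad).
It fails at once if the pillar blank is lifted (more than 6 mm) (height (world z) of pillar above 0.006 m).
It fails at once if the pillar blank is gripped or pushed hard (more than 35 N on it) (contact force between pillar and the fingers above 35 N).
It fails at once if the turned shank is pushed or gripped (more than 2 N on it) (contact force between shank and the fingers above 2 N or contact force between shank and the arm above 2 N).
It fails at once if another thing is moved (more than 15 mm) (distance of any of oil_bottle, hex_blank, plumb_bob, knob, countersink, bit_case from where it was at the start of the episode above 0.015 m).
It also fails if it takes over 64 s, if anything falls off the work surface, if the arm or the gripper's body presses on something with over 40 N, if the wrist force passes 120 N, or if a joint passes its speed limit or range.

## Robot

A 6-joint arm with a two-finger parallel gripper is mounted at the origin on the work surface. World frame = base frame: x ahead of the robot, y to its left, z up, the work surface at z = 0. Lengths are in m, angles in rad, forces in N, time in s.
With the tool pointing down it reaches from about 0.25 to 0.725 m from the base axis. Payload 4 kg.
Tool frame: the origin (TCP) lies midway between the tips of the shut fingers; the grasp point (between the pads) lies pinch_z behind it (pinch_z is the distance from the TCP to the grasp point, in m); z points along the fingers, y is the direction in which the jaws open and shut (so a half turn about z gives the same grasp; the last joint's range is limited). The gripper opens to 85 mm and grips with 20 to 120 N. Pads are 22 mm wide; open, the fingers measure 114 mm over their backs; the gripper's body (76 mm by 85 mm) begins 54 mm behind the grasp point. The pads swing forward as they close: fully open they stand 13 mm farther back than shut.
Start: joints at [1.312, 0.241, 0.005, 1.335, 0, 1.571], TCP at [0.128, 0.483, 0.231] pointing down, gripper open.
Joint ranges: [-2.72, 2.72], [-1.05, 1.87], [-1.09, 1.28], [-1.99, 2.15], [-1.42, 1.44], [-3.14, 3.14]. Speed limits (rad/s): [2.79, 2.79, 3.14, 3.14, 3.14, 3.14].

## Interface

Orientations are given as a unit quaternion [x, y, z, w].
In Python, from workcell import * gives the robot as it stands.
- The arm moves only by the tool move_arm, never from a script. Its argument "motion" is a list of rows, each a list of 3 entries, a list of its own where there are three numbers: the finger opening in mm, from 0 to 85.4, then the shift along the tool's x, y, z in units of 50 mm (1.0 is 50 mm), then the turn about the tool's z in units of 6 degrees (1.0 is 6 degrees). In form: [[claw, [dx, dy, dz], roll], ...]. A call has exactly 10 rows; each row is the pose to reach, as a shift and turn from the pose commanded when the call began, along the tool's axes at that moment; what a row does not reach only later rows make up. A row lasts 1/10 s, in which the tool goes at most 50 mm and 8.59 degrees, less where a joint would pass 70% of its speed; a pose out of reach is approached as far as the arm can. A call with a gripper value outside its range is refused whole. The fingers move at their own pace and stop on an object; the grip force is fixed at half the most. Time passes only in rows, so rows that repeat a pose let the fingers close, or fill a call up. It gives the time, the measured TCP pose, the force and the opening at its end, in the units of the state.
- get_obs(): the state, without advancing time (a new reading comes with each control period).
- camera(name): name is "scene" or "side" or "wrist"; returns a dict with "color" (420x560x3 uint8, red, green, blue), "fx", "fy", "cx", "cy" (pixels), "rvec" (rotation vector, rad) and "tvec" (3), from world to camera coordinates, as OpenCV has them; the wrist camera has in their place "mount" (4x4, takes a point from camera to tool coordinates, whose origin is the TCP and whose axes are the flange's). Camera axes: x right, y down, z forward; pixel columns grow to the right and rows downward; lengths in m; the calibration is good to about 2 mm. A picture is of the moment at which its call begins: read the wrist's pose just before it. There is no depth.
- job_done(): hands the job in, once; it reports no verdict.
The state is a dict: "clock": time; "joint_pos": joint angles; "joint_vel": joint speeds; "tau": joint torques, N m; "eef_pos": TCP position; "tool_rot": TCP orientation; "ft_force": force on the tool from outside, world axes, zero at the start; "ft_torque": the same for the moment, N m; "grip_width": finger opening in m.
Only numpy, scipy, OpenCV 4.12 (cv2) and the standard library are available. Lean on these libraries where they do the work, as an engineer would, in place of code of your own. Each camera call takes 0.05 s, during which the arm holds its last target.

## Working session

There is one attempt and no reset: what is moved stays moved. The work goes in short steps, Python scripts to look and compute and a tool call to move; the robot and the scene stay as the last step left them, time stands still between calls to the robot, and variables do not carry over. Pictures are saved under pics/ and viewed, and the job is handed in when it is done.

Besides the shell and the picture viewer there is one more tool, called after ">>>" by a JSON object that holds its "fn" and its "kwargs", one argument or row to a line. move_arm: Moves the arm, as the interface text tells. Its arguments: {"type":"object","properties":{"motion":{"type":"array","items":{"type":"array"}}},"required":["motion"]}

```bash
ls; mkdir -p pics; python3 - <<'E'
from workcell import *
import cv2, json
o=get_obs(); print(o)
for n in ["scene","side","wrist"]:
    c=camera(n); cv2.imwrite(f"pics/{n}0.png",c["color"][:,:,::-1])
    print(n,{k:(v.tolist() if hasattr(v,'tolist') else v) for k,v in c.items() if k!="color"})
E
```

```text
pics
{'clock': 0.0, 'joint_pos': array([ 1.31199026e+00,  2.41418131e-01,  3.70727272e-03,  1.33517701e+00,
       -6.56777546e-05,  1.57080292e+00]), 'joint_vel': array([ 0.00110187, -0.00116807,  0.00132473,  0.00110732,  0.00037665,
        0.00148805]), 'tau': array([ 2.16594572e-04, -3.72318721e+01,  2.52405488e+01,  1.68782490e-02,
       -8.82400150e-05, -6.00460854e-07]), 'eef_pos': array([0.12782094, 0.48273256, 0.2304039 ]), 'tool_rot': array([ 1.29045356e-01,  9.91638140e-01, -1.04126539e-03, -1.02380853e-04]), 'ft_force': array([ 0.19594258, -1.08487532,  0.05890422]), 'ft_torque': array([-0.01045368, -0.02454928,  0.00197704]), 'grip_width': 0.08505740408603622}
scene {'fx': 384.78853834258484, 'fy': 384.78853834258484, 'cx': 279.93403806434475, 'cy': 203.9640336218696, 'rvec': [1.926436358634823, 1.1017228717528782, -0.5763680462670782], 'tvec': [-0.38922485067219087, -0.16395495790519432, 1.195618057536768]}
side {'fx': 480.9209898177269, 'fy': 480.9209898177269, 'cx': 276.9007472913687, 'cy': 212.5162385155274, 'rvec': [2.2945281853843817, -0.4813718779015276, 0.22363651413665725], 'tvec': [-0.45337159026443713, 0.26971853966464615, 0.7351434808526501]}
wrist {'fx': 351.23406939551785, 'fy': 351.23406939551785, 'cx': 277.74460197291756, 'cy': 210.4666944526209, 'mount': [[-2.3464903877785442e-05, -0.9664950411390526, -0.2566852837679204, 0.06488688062594987], [0.9999999798582226, 2.848668792516697e-05, -0.00019867576853149286, 0.00026263702516909904], [0.00019933125865384443, -0.25668528325973056, 0.9664950210036881, -0.14241369085876113], [0.0, 0.0, 0.0, 1.0]]}
```

View pics/scene0.png

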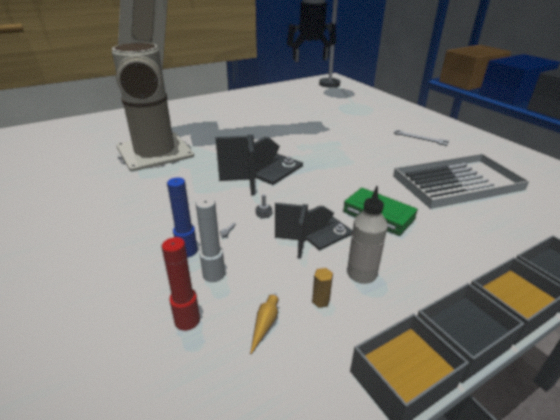

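View pics/side0.png

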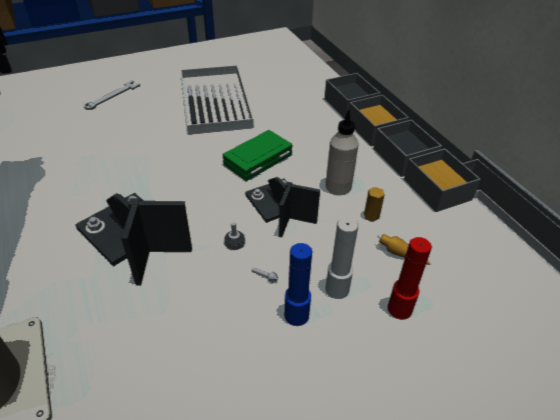

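View pics/wrist0.png

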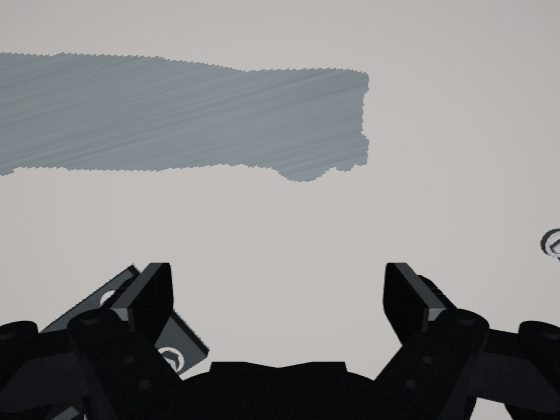

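The scene view has three pillar-like things: blue (182,218), red (180,285) and bare aluminium (210,240). In the side view they are at (299,285), (410,280) and (342,258). The grey one is the pillar. There are two vees, at scene (250,165) and (300,225). The second looks smaller, and the green case lies behind it. I'll confirm both in enlarged crops.

```bash
python3 - <<'E'
import cv2, numpy as np
s=cv2.imread('pics/scene0.png')[130:330,150:390]; cv2.imwrite('pics/sc_crop.png',cv2.resize(s,None,fx=3.3,fy=3,interpolation=cv2.INTER_CUBIC)[:600,:800])
s=cv2.imread('pics/side0.png')[150:330,200:440]; cv2.imwrite('pics/si_crop.png',cv2.resize(s,None,fx=10/3,fy=10/3,interpolation=cv2.INTER_CUBIC))
E
```

```text
(no output)
```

View pics/sc_crop.png

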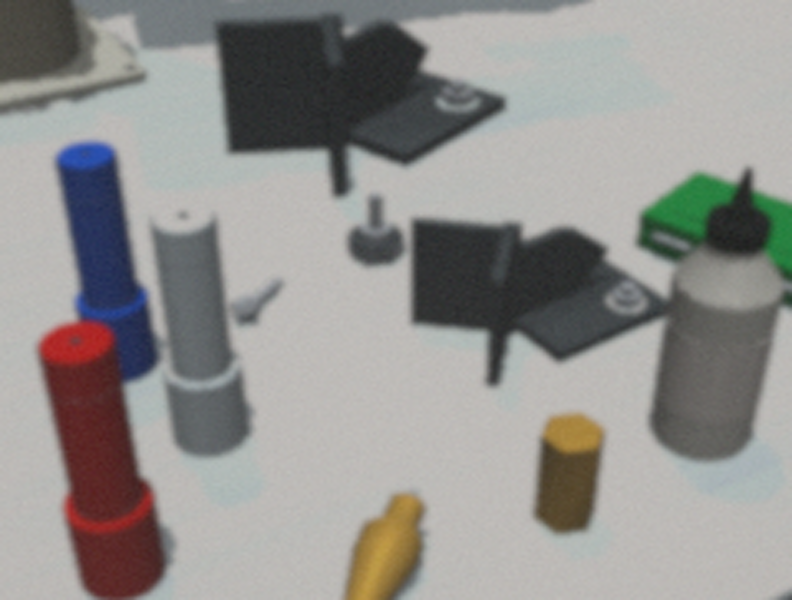

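View pics/si_crop.png

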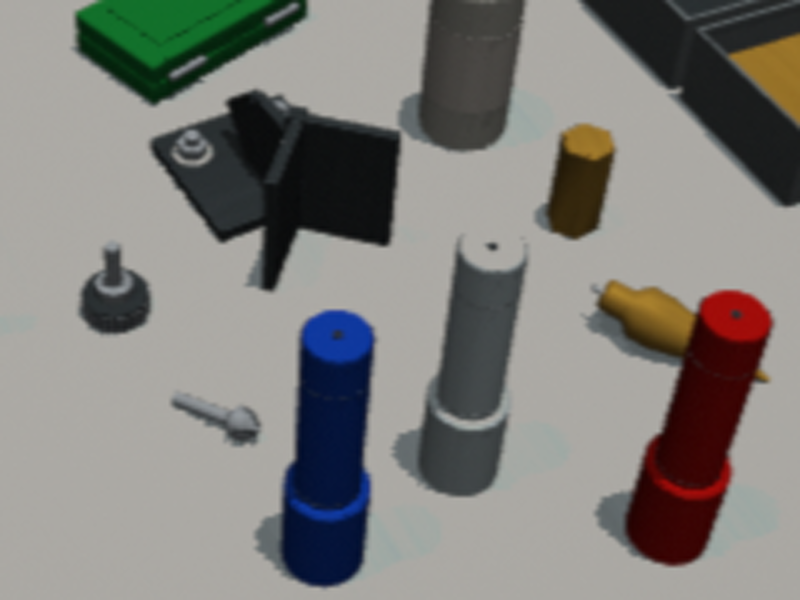

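The crops confirm it. The grey bare-metal pillar has its top centre at scene (205.5,201.7) and side (347.9,223.8). The smaller vee is at scene (300,225), side (290,205). Next I'll fit the poses.

```bash
cat > h.py <<'E'
import numpy as np, cv2
from scipy.optimize import least_squares
CAL={'scene':dict(f=384.78853834258484,cx=279.93403806434475,cy=203.9640336218696,r=[1.926436358634823,1.1017228717528782,-0.5763680462670782],t=[-0.38922485067219087,-0.16395495790519432,1.195618057536768]),
'side':dict(f=480.9209898177269,cx=276.9007472913687,cy=212.5162385155274,r=[2.2945281853843817,-0.4813718779015276,0.22363651413665725],t=[-0.45337159026443713,0.26971853966464615,0.7351434808526501])}
def proj(n,P):
    c=CAL[n];K=np.array([[c['f'],0,c['cx']],[0,c['f'],c['cy']],[0,0,1.]])
    return cv2.projectPoints(np.atleast_2d(np.array(P,float)),np.array(c['r']),np.array(c['t']),K,None)[0][:,0]
def back(n,uv,z):
    c=CAL[n];R=cv2.Rodrigues(np.array(c['r']))[0];t=np.array(c['t'])
    d=R.T@np.array([(uv[0]-c['cx'])/c['f'],(uv[1]-c['cy'])/c['f'],1]);o=-R.T@t
    return o+d*(z-o[2])/d[2]
def veeT(p,P):
    P=np.atleast_2d(np.array(P,float));c,s=np.cos(p[2]),np.sin(p[2])
    return np.c_[p[0]+c*P[:,0]-s*P[:,1],p[1]+s*P[:,0]+c*P[:,1],P[:,2]]
def project(name, P): return proj(name,P)
E
python3 - <<'E'
from h import *
print('pillar',back('scene',(205.5,201.7),.17),back('side',(347.9,223.8),.17))
A=(-.010,.041);B=(-.010,-.041)
for nm,uv,z in [('scene',(275.2,236.7),0),('scene',(275.2,203.3),.09),('scene',(299.4,257.7),0),('side',(280.4,236.1),0),('side',(316.4,222.9),0),('side',(319.7,190.5),.09)]:
    print(nm,uv,back(nm,uv,z))
for nm,u,v in [('hex',322,270),('bottle',372,190)]: print(nm,back('scene',(u,v),.07))
for nm,s,z in [('blue',(299,315),0),('red',(402,310),0),('knob',(234,242),0),('csink',(265,274),0),('bob',(405,248),.017),('hex',(374,215),0),('bottle',(340,182),0),('pilfoot',(338,288),0)]: print(nm,back('side',s,z))
E
```

```text
pillar [ 0.59593082 -0.05124354  0.17      ] [ 0.59415695 -0.05198748  0.17      ]
scene (275.2, 236.7) [0.55403912 0.1109775  0.        ]
scene (275.2, 203.3) [0.55574357 0.10967804 0.09      ]
scene (299.4, 257.7) [0.63867213 0.11941504 0.        ]
side (280.4, 236.1) [0.55390509 0.1116041  0.        ]
side (316.4, 222.9) [0.63864222 0.11643692 0.        ]
side (319.7, 190.5) [0.63865998 0.11609581 0.09      ]
hex [0.7490916  0.09052793 0.07      ]
bottle [0.59308978 0.34501147 0.07      ]
blue [ 0.50564566 -0.07402479  0.        ]
red [ 0.67728891 -0.13727334  0.        ]
knob [0.4618913  0.13354038 0.        ]
csink [0.48688011 0.03364321 0.        ]
bob [ 0.75618628 -0.02771253  0.017     ]
hex [0.76253956 0.0890906  0.        ]
bottle [0.74962271 0.2130559  0.        ]
pilfoot [ 0.59704111 -0.04980003  0.        ]
```

```bash
cat > ov.py <<'E'
from h import *
def lines(p,pil):
    L=[]
    k=.0566/10
    for s in (1,-1):
        q=[(.031,0),(-.010,s*.041),(-.010+k,s*(.041+k)),(.031+2*k,0)]
        for z in (0,.09):
            for i in range(3): L.append((veeT(p,[(*q[i],z),(*q[i+1],z)]),(0,255,255)))
        for i in range(4): L.append((veeT(p,[(*q[i],0),(*q[i],.09)]),(0,255,255)))
    a=np.linspace(0,2*np.pi,40)
    for z,r in ((0,.022),(.06,.022),(.06,.017),(.17,.017)):
        L.append((np.c_[pil[0]+r*np.cos(a),pil[1]+r*np.sin(a),0*a+z],(255,0,255)))
    return L
def draw(img,n,p,pil,out,roi,S):
    u0,v0,w,h=roi
    im=cv2.resize(img[v0:v0+h,u0:u0+w],None,fx=S,fy=S,interpolation=cv2.INTER_CUBIC)
    im=np.clip(im.astype(int)*1.4,0,255).astype(np.uint8)
    for P,c in lines(p,pil):
        uv=((proj(n,P)+.5-[u0,v0])*S-.5)
        cv2.polylines(im,[np.round(uv*16).astype(np.int32)],False,c,1,cv2.LINE_AA,4)
    cv2.imwrite(out,im)
E
python3 - <<'E'
from ov import *
A=(-.010,.041);B=(-.010,-.041);k=.00566;A2=(-.010+k,.041+k);B2=(-.010+k,-.041-k)
obs=[('scene',(275.2,236.7),(*A,0)),('side',(316.4,222.9),(*B2,0)),('side',(319.7,190.5),(*B2,.09)),('side',(280.4,236.1),(*A,0)),('scene',(299.4,257.7),(*B,0))]
f=lambda p:np.concatenate([(proj(n,veeT(p,[P]))[0]-uv) for n,uv,P in obs])
r=least_squares(f,[.595,.123,1.62],x_scale=[.01,.01,.1]);print(r.x,f(r.x).round(1))
pil=(.5955,-.0512)
draw(cv2.imread('pics/scene0.png'),'scene',r.x,pil,'pics/ov_sc.png',(180,180,170,120),4.5)
draw(cv2.imread('pics/side0.png'),'side',r.x,pil,'pics/ov_si.png',(240,170,140,140),4.2)
c,s=np.cos(r.x[2]),np.sin(r.x[2]);d=np.array(pil)-r.x[:2];print('pillar in vee',c*d[0]+s*d[1],-s*d[0]+c*d[1])
E
```

```text
[0.59459463 0.12312636 1.61398143] [ 0.2 -0.   0.2 -1.7  0.1 -1.8  0.1  0.1 -2.5 -0. ]
pillar in vee -0.1742029200184094 0.006621437470679176
```

View pics/ov_sc.png

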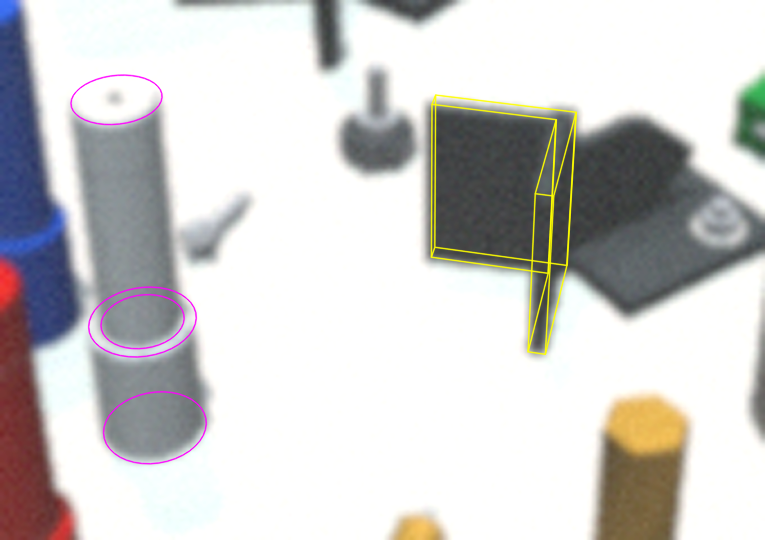

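View pics/ov_si.png

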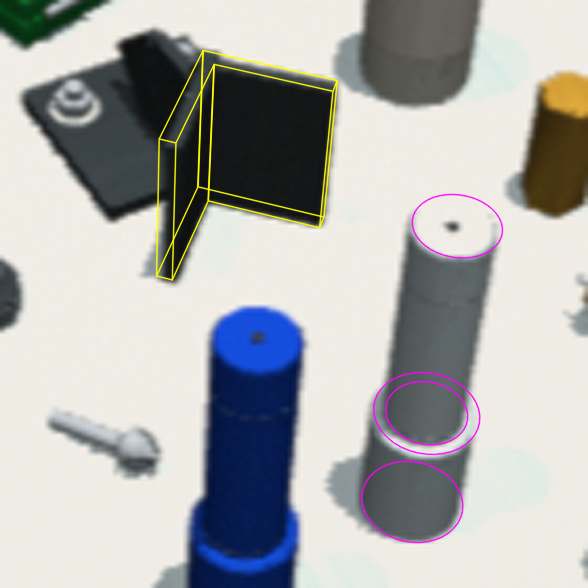

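```bash
python3 - <<'E'
import cv2, numpy as np, workcell
print([n for n in dir(workcell) if not n.startswith('_')], getattr(workcell,'pinch_z',None))
s=cv2.imread('pics/scene0.png')[0:100,230:380]; cv2.imwrite('pics/g0.png',np.clip(cv2.resize(s,None,fx=5,fy=5,interpolation=cv2.INTER_CUBIC).astype(int)*1.8,0,255).astype(np.uint8))
from h import *
for n,uv in [('blue side',(301,251)),('red side',(420.5,244))]:
    for z in (.16,.17,.18,.19,.2): print(n,z,back('side',uv,z))
for n,uv in [('blue sc',(177,182)),('red sc',(173.5,244.5))]:
    for z in (.16,.17,.18,.19,.2): print(n,z,back('scene',uv,z))
E
```

```text
['Unreachable', 'camera', 'get_obs', 'job_done', 'pinch_z'] 0.0187
blue side 0.16 [ 0.504721   -0.06646266  0.16      ]
blue side 0.17 [ 0.50035682 -0.07428638  0.17      ]
blue side 0.18 [ 0.49599263 -0.08211011  0.18      ]
blue side 0.19 [ 0.49162845 -0.08993384  0.19      ]
blue side 0.2 [ 0.48726427 -0.09775757  0.2       ]
red side 0.16 [ 0.68181363 -0.12707865  0.16      ]
red side 0.17 [ 0.67422298 -0.133798    0.17      ]
red side 0.18 [ 0.66663233 -0.14051736  0.18      ]
red side 0.19 [ 0.65904168 -0.14723672  0.19      ]
red side 0.2 [ 0.65145103 -0.15395608  0.2       ]
blue sc 0.16 [ 0.49086488 -0.06783078  0.16      ]
blue sc 0.17 [ 0.50799771 -0.07205464  0.17      ]
blue sc 0.18 [ 0.52513055 -0.07627849  0.18      ]
blue sc 0.19 [ 0.54226338 -0.08050234  0.19      ]
blue sc 0.2 [ 0.55939621 -0.0847262   0.2       ]
red sc 0.16 [ 0.6666015  -0.13116244  0.16      ]
red sc 0.17 [ 0.6790137  -0.13368508  0.17      ]
red sc 0.18 [ 0.6914259  -0.13620772  0.18      ]
red sc 0.19 [ 0.7038381  -0.13873036  0.19      ]
red sc 0.2 [ 0.7162503 -0.141253   0.2      ]
```

View pics/g0.png

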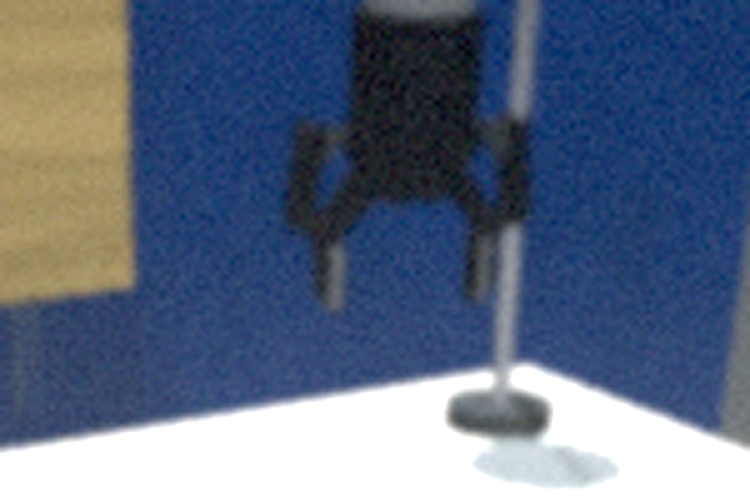

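```bash
python3 - <<'E'
from h import *
from scipy.spatial.transform import Rotation as Ro
T=np.array([0.12782094, 0.48273256, 0.2304039]);R=Ro.from_quat([0.129045356,0.99163814,-0.00104,-0.0001]).as_matrix()
img=cv2.imread('pics/scene0.png');u0,v0,S=230,0,5
im=np.clip(cv2.resize(img[0:110,230:380],None,fx=S,fy=S,interpolation=cv2.INTER_CUBIC).astype(int)*1.8,0,255).astype(np.uint8)
def ln(pts,c):
    uv=(proj('scene',[T+R@np.array(p) for p in pts])+.5-[u0,v0])*S-.5
    cv2.polylines(im,[np.round(uv).astype(np.int32)],False,c,1)
for s in(1,-1):
    ln([(0,s*.0425,-.013),(0,s*.0425,-.073)],(0,255,0))
    ln([(0,s*.057,-.013),(0,s*.057,-.14)],(0,255,255))
for z in (-.013,-.06,-.073): ln([(0,-.08,z),(0,.08,z)],(0,0,255))
ln([(0,.0425,-.073),(0,.0425,-.16)],(255,0,255));ln([(0,-.0425,-.073),(0,-.0425,-.16)],(255,0,255))
cv2.imwrite('pics/g1.png',im)
E
```

```text
(no output)
```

View pics/g1.png

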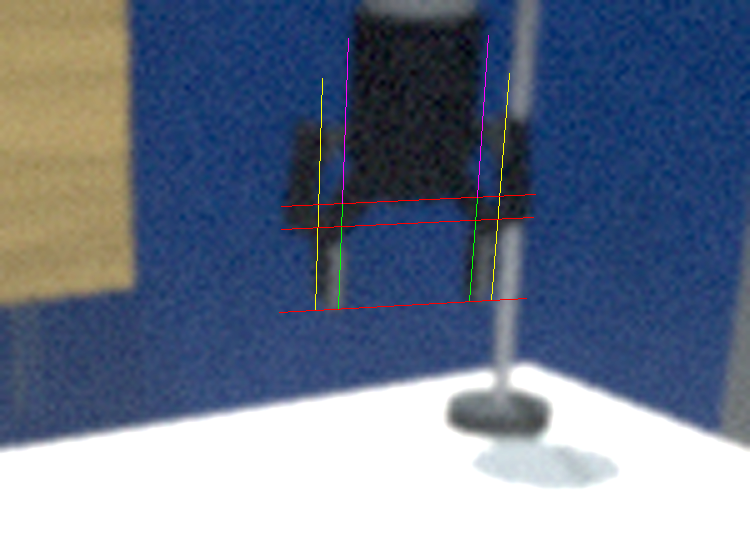

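The gripper's outer links stick out about 20 mm past the finger backs above the foot's height. The body also overhangs the finger sides, so a naive push would touch the shank. I'll hover behind the pillar and check the gripper's shape before choosing the contact.

>>> {"fn": "move_arm", "kwargs": {
  "motion": [
    [85,[-0.8,-0.6,-0.4],0],
    [85,[-1.6,-1.2,-0.6],0],
    [85,[-2.4,-1.8,-0.6],0],
    [85,[-3.2,-2.4,-0.6],0],
    [85,[-4,-3,-0.6],0],
    [85,[-4.8,-3.6,-0.6],0],
    [85,[-5.6,-4.2,-0.6],0],
    [85,[-6.4,-4.8,-0.6],0],
    [85,[-7.2,-5.4,-0.6],0],
    [85,[-8,-6,-0.6],0]
  ]
}}

```text
clock: 1.15
eef_pos: [0.4357, 0.0927, 0.2613]
tool_rot: [0.129, 0.992, 0.0, 0.0]
ft_force: [0.8, 1.0, 0.7]
grip_width: 0.0849
```

>>> {"fn": "move_arm", "kwargs": {
  "motion": [
    [85,[-0.7,-0.5,0],-1],
    [85,[-1.4,-1.0,0],-2],
    [85,[-2.1,-1.6,0],-3],
    [85,[-2.8,-2.1,0],-4],
    [85,[-3.5,-2.7,0],-5],
    [85,[-4.0,-3.1,0],-6],
    [85,[-4.3,-3.3,0],-7],
    [85,[-4.3,-3.3,0],-7.8],
    [85,[-4.3,-3.3,0],-7.8],
    [85,[-4.3,-3.3,0],-7.8]
  ]
}}

```text
clock: 2.15
eef_pos: [0.6003, -0.1198, 0.2608]
tool_rot: [-0.275, 0.962, 0.0, -0.0]
ft_force: [-0.3, -0.1, 0.1]
grip_width: 0.085
```

```bash
python3 - <<'E'
from workcell import *
import cv2, numpy as np
from h import *
from scipy.spatial.transform import Rotation as Ro
o=get_obs(); print(o['eef_pos'],o['tool_rot'],o['clock'],o['joint_pos'],o['ft_force']); print(Ro.from_quat(o['tool_rot']).as_matrix())
for n in CAL: c=CAL[n];print(n,-cv2.Rodrigues(np.array(c['r']))[0].T@np.array(c['t']))
for n in ["scene","side","wrist"]:
    c=camera(n); cv2.imwrite(f"pics/{n}1.png",c["color"][:,:,::-1])
for n in ['scene','side']:
    T=o['eef_pos'];u=proj(n,[T])[0];print(n,u)
    im=cv2.imread(f'pics/{n}1.png');u0=int(np.clip(u[0]-65,0,430));v0=int(np.clip(u[1]-95,0,300))
    cv2.imwrite(f'pics/{n}1c.png',np.clip(cv2.resize(im[v0:v0+120,u0:u0+130],None,fx=5,fy=5,interpolation=cv2.INTER_CUBIC).astype(int)*2,0,255).astype(np.uint8)); print(u0,v0)
E
```

```text
[ 0.60028032 -0.11975855  0.26084949] [-2.74585616e-01  9.61562510e-01  2.63283607e-04 -4.58280728e-04] 2.15 [-1.96943235e-01  4.65379662e-01  4.04600998e-01  1.51107358e+00
  4.89858862e-05 -7.53260795e-01] [-0.32466475 -0.06059144  0.08509825]
[[-8.49205059e-01 -5.28062226e-01 -1.02591892e-03]
 [-5.28062709e-01  8.49205341e-01  2.54652701e-04]
 [ 7.36743351e-04  7.58001884e-04 -9.99999441e-01]]
scene [ 1.12867472 -0.22507361  0.53227343]
side [ 0.26518183 -0.49588758  0.70887511]
scene [157.1930824  164.77815609]
92 69
side [384.40337471 207.84920042]
319 112
```

View pics/scene1c.png

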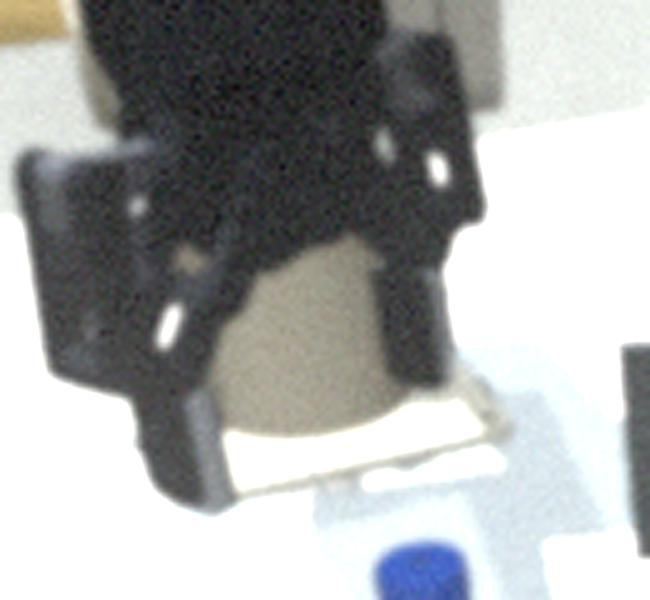

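View pics/side1c.png

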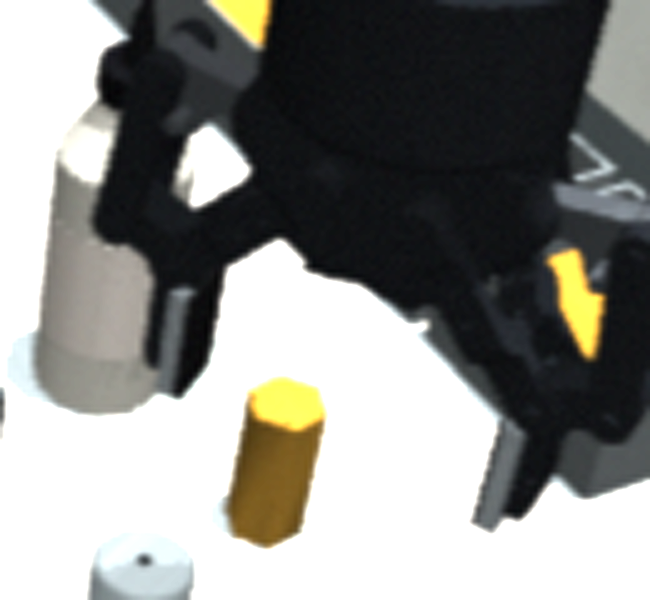

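View pics/wrist1.png

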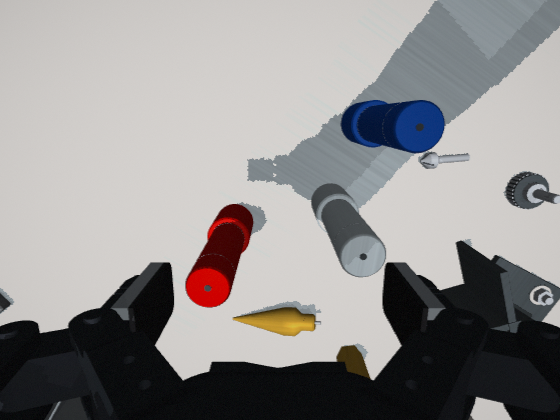

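View pics/side1.png

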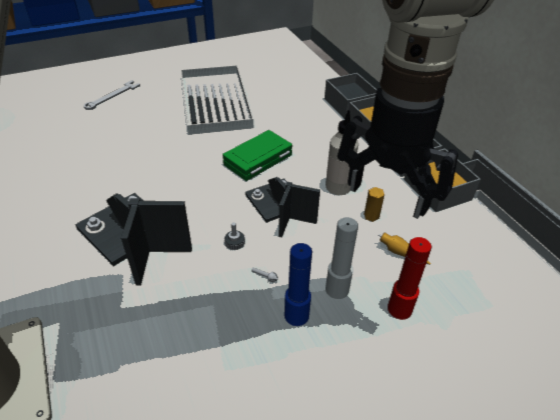

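```bash
cat > g.py <<'E'
from h import *
from scipy.spatial.transform import Rotation as Ro
T=np.array([0.60028032,-0.11975855,0.26084949]);R=Ro.from_quat([-2.74585616e-01,9.61562510e-01,2.63283607e-04,-4.58280728e-04]).as_matrix()
def run(n,u0,v0,items,out,S=6,w=130,h=100,gain=3.5):
    im=cv2.imread(f'pics/{n}1.png')
    im=np.clip(cv2.resize(im[v0:v0+h,u0:u0+w],None,fx=S,fy=S,interpolation=cv2.INTER_CUBIC).astype(int)*gain,0,255).astype(np.uint8)
    for pts,c in items:
        uv=(proj(n,[T+R@np.array(p) for p in pts])+.5-[u0,v0])*S-.5
        cv2.polylines(im,[np.round(uv).astype(np.int32)],False,c,1,cv2.LINE_AA)
    cv2.imwrite(out,im)
def box(x0,x1,y0,y1,z0,z1,c):
    L=[]
    for z in(z0,z1): L.append(([(x0,y0,z),(x1,y0,z),(x1,y1,z),(x0,y1,z),(x0,y0,z)],c))
    for x in(x0,x1):
        for y in(y0,y1): L.append(([(x,y,z0),(x,y,z1)],c))
    return L
E
python3 - <<'E'
from g import *
it=[]
for s in (1,-1):
    it+=box(-.011,.011,s*.0425,s*.057,-.013,-.055,(0,255,255))
    it+=box(-.0135,.0135,s*.060,s*.078,-.062,-.118,(255,0,255))
run('scene',92,69,it,'pics/gs.png')
run('side',319,105,it,'pics/gd.png')
E
```

```text
(no output)
```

View pics/gs.png

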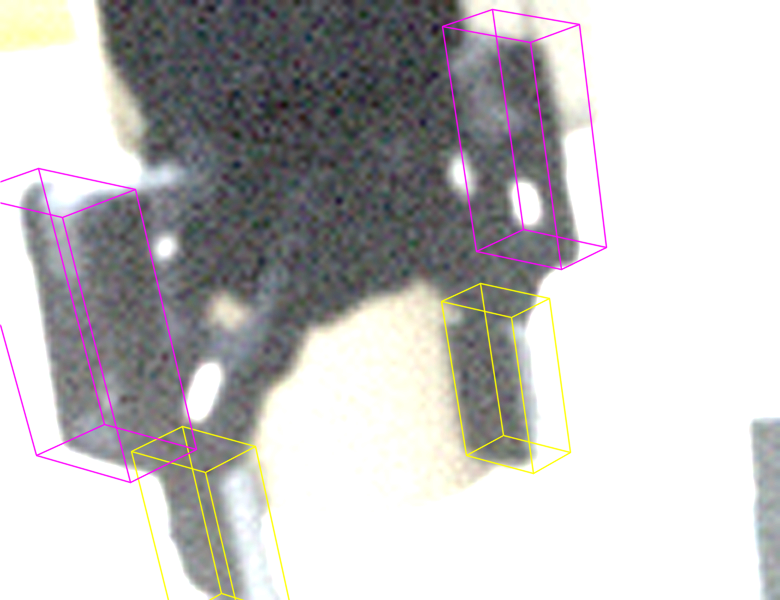

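View pics/gd.png

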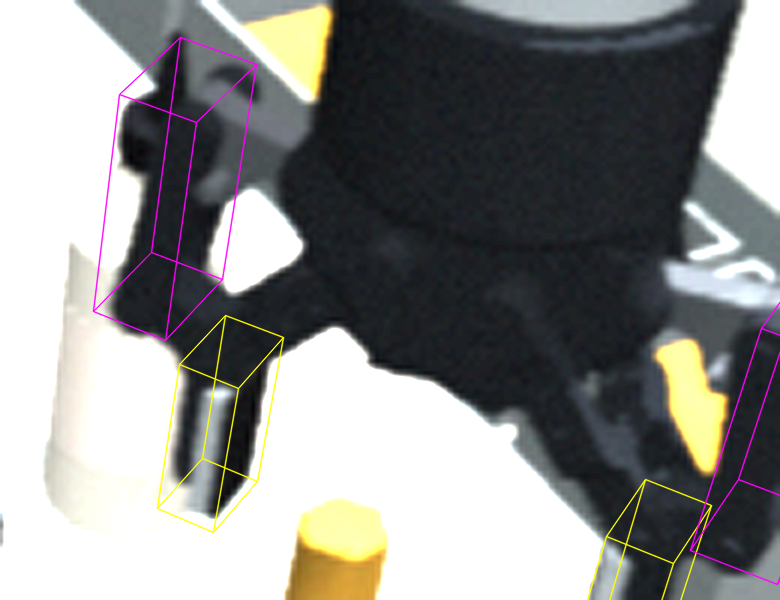

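The gripper is a 2F-85 type and no camera body is visible. I need its width profile along tool x, so I'll turn it side-on close to the side camera and look once.

```bash
python3 - <<'E'
from h import *
c=CAL['side'];R=cv2.Rodrigues(np.array(c['r']))[0];C=-R.T@np.array(c['t']);a=R[2];print(C,a)
for d in(.35,.4,.45):print(d,C+d*a)
T=np.array([0.60028032,-0.11975855,0.26084949]);x=np.array([-.8492,-.528,0]);y=np.array([-.528,.8492,0])
for G in ([.43,-.28,.38],): 
  D=np.array(G)-T; print(D@x/.05,D@y/.05,-D[2]/.05, proj('side',[G,np.array(G)+[0,0,.08]]))
print(np.degrees(np.arctan2(a[1],a[0])))
E
```

```text
[ 0.26518183 -0.49588758  0.70887511] [ 0.30254523  0.65653603 -0.6909608 ]
0.35 [ 0.37107266 -0.26609997  0.46703883]
0.4 [ 0.38619993 -0.23327317  0.43249079]
0.45 [ 0.40132719 -0.20044637  0.39794275]
4.58419066688 -0.9233806076000003 -2.3830101999999997 [[343.87653996 276.44235796]
 [355.4541854  209.67573321]]
65.25878312466295
```

>>> {"fn": "move_arm", "kwargs": {
  "motion": [
    [85,[0.7,-0.1,-0.4],1.2],
    [85,[1.4,-0.2,-0.8],2.4],
    [85,[2.1,-0.4,-1.2],3.6],
    [85,[2.8,-0.5,-1.6],4.8],
    [85,[3.5,-0.7,-2.0],6.0],
    [85,[4.2,-0.8,-2.4],7.2],
    [85,[4.6,-0.9,-2.4],8.4],
    [85,[4.6,-0.9,-2.4],9.6],
    [85,[4.6,-0.9,-2.4],10.8],
    [85,[4.6,-0.9,-2.4],11.5]
  ]
}}

```text
clock: 3.3
eef_pos: [0.4289, -0.2796, 0.3819]
tool_rot: [0.32, 0.948, -0.0, 0.0]
ft_force: [-0.6, 0.2, -0.1]
grip_width: 0.0849
```

```bash
cat > look.py <<'E'
from workcell import *
import sys
from h import *
from scipy.spatial.transform import Rotation as Ro
def state():
    o=get_obs();R=Ro.from_quat(o['tool_rot']).as_matrix();return o,o['eef_pos'],R
E
python3 - <<'E'
from look import *
o,T,R=state();c=camera('side');im=c['color'][:,:,::-1];cv2.imwrite('pics/side2.png',im)
print(o['clock'],T,np.degrees(np.arctan2(R[1,1],R[0,1])),proj('side',[T]))
np.savez('p2.npz',T=T,R=R)
u0,v0,S=250,110,4
I=np.clip(cv2.resize(im[v0:v0+150,u0:u0+200],None,fx=S,fy=S,interpolation=cv2.INTER_CUBIC).astype(int)*4,0,255).astype(np.uint8)
J=I.copy()
def ln(pts,c):
    uv=(proj('side',[T+R@np.array(p) for p in pts])+.5-[u0,v0])*S-.5
    cv2.polylines(J,[np.round(uv).astype(np.int32)],False,c,1,cv2.LINE_AA)
for s,c in ((-1,(0,255,255)),(1,(0,255,0))):
    for z0,z1,y in ((-.013,-.055,s*.050),(-.062,-.115,s*.068)):
        for x in(-.011,.011): ln([(x,y,z0),(x,y,z1)],c)
for z in (-.073,-.09): ln([(x,-.03,z) for x in (-.038,.038)],(255,0,255))
cv2.imwrite('pics/g2.png',I);cv2.imwrite('pics/g2o.png',J)
E
```

```text
3.3 [ 0.42892998 -0.27962774  0.38187096] 52.70438240376062 [[342.82471266 275.1583055 ]]
```

View pics/g2.png

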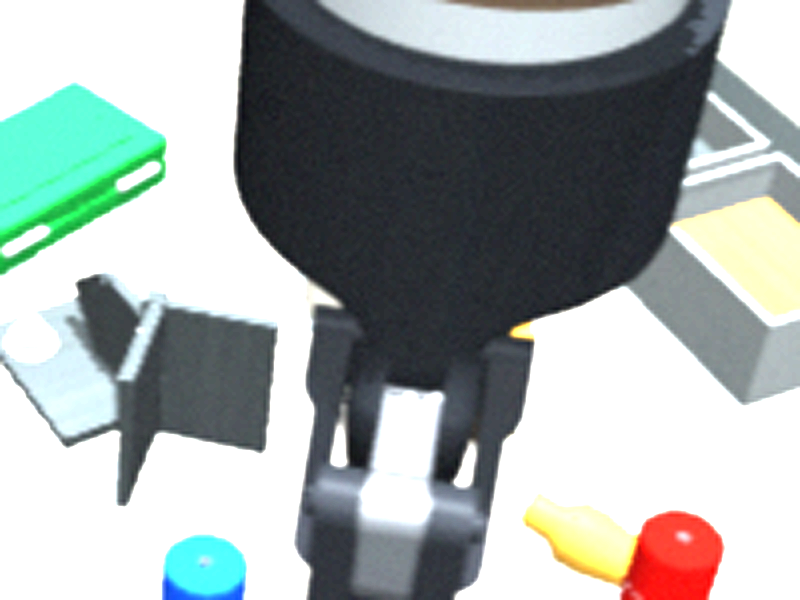

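View pics/g2o.png

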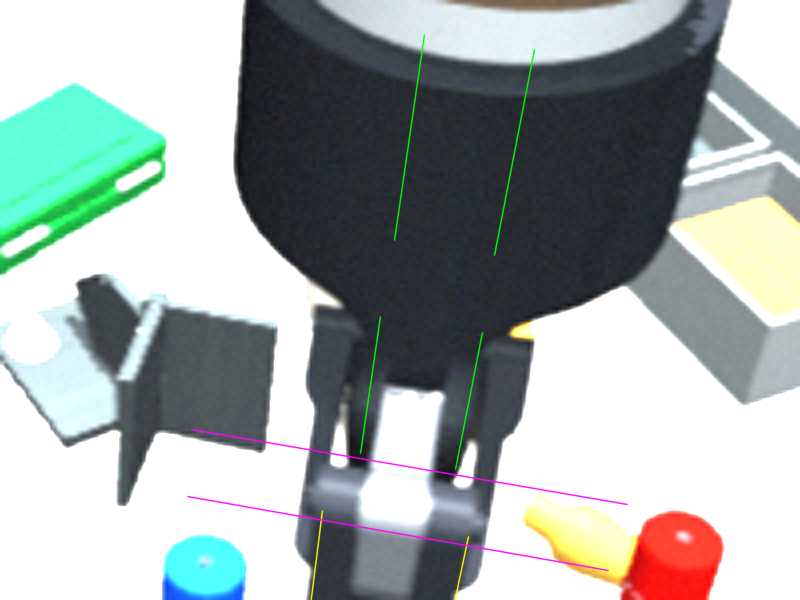

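```bash
python3 - <<'E'
from h import *
d=np.load('p2.npz');T,R=d['T'],d['R']
u0,v0,S=250,110,4
for z in (-.07,-.08,-.09,-.10,-.11,-.12,-.13,-.14,-.15,-.16):
    r=[]
    for x in (-.038,-.02,.02,.038):
        r.append(((proj('side',[T+R@np.array((x,0,z))])[0]+.5-[u0,v0])*S).round(0))
    print(z,*r)
E
```

```text
-0.07 [613. 466.] [517. 449.] [309. 414.] [218. 399.]
-0.08 [624. 428.] [526. 411.] [314. 376.] [220. 361.]
-0.09 [634. 388.] [535. 372.] [318. 337.] [223. 321.]
-0.1 [646. 347.] [544. 331.] [323. 296.] [226. 280.]
-0.11 [658. 304.] [553. 288.] [328. 253.] [229. 238.]
-0.12 [670. 260.] [563. 244.] [333. 209.] [232. 193.]
-0.13 [683. 213.] [574. 197.] [338. 162.] [235. 147.]
-0.14 [696. 165.] [584. 149.] [344. 114.] [239.  99.]
-0.15 [710. 114.] [596.  98.] [350.  64.] [242.  49.]
-0.16 [724.  61.] [608.  45.] [356.  11.] [246.  -4.]
```

```bash
python3 - <<'E'
from h import *
d=np.load('p2.npz');T,R=d['T'],d['R'];im=cv2.imread('pics/side2.png')
u0,v0,S=285,195,6
I=np.clip(cv2.resize(im[v0:v0+100,u0:u0+130],None,fx=S,fy=S,interpolation=cv2.INTER_CUBIC).astype(int)*5,0,255).astype(np.uint8)
def ln(pts,c):
    uv=(proj('side',[T+R@np.array(p) for p in pts])+.5-[u0,v0])*S-.5
    cv2.polylines(I,[np.round(uv).astype(np.int32)],False,c,1,cv2.LINE_AA)
for y,c in((-.0425,(0,255,0)),(-.052,(0,255,255))):
  for x in(-.011,.011): ln([(x,y,-.013),(x,y,-.055)],c)
  for z in np.arange(-.013,-.06,-.01): ln([(-.011,y,z),(.011,y,z)],c)
for x in(-.0135,.0135): ln([(x,-.073,-.06),(x,-.073,-.1)],(255,0,255))
cv2.imwrite('pics/g3.png',I)
E
```

```text
(no output)
```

View pics/g3.png

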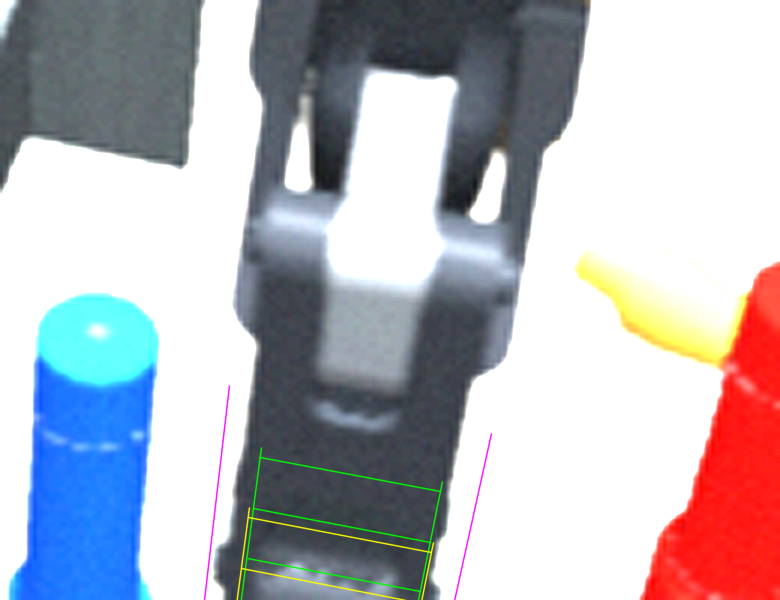

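```bash
python3 - <<'E'
from h import *
d=np.load('p2.npz');T,R=d['T'],d['R'];im=cv2.imread('pics/side2.png')
u0,v0,S=285,245,6
I=np.clip(cv2.resize(im[v0:v0+100,u0:u0+130],None,fx=S,fy=S,interpolation=cv2.INTER_CUBIC).astype(int)*5,0,255).astype(np.uint8)
def ln(pts,c):
    uv=(proj('side',[T+R@np.array(p) for p in pts])+.5-[u0,v0])*S-.5
    cv2.polylines(I,[np.round(uv).astype(np.int32)],False,c,1,cv2.LINE_AA)
for y,c in((-.0425,(0,255,0)),(-.052,(0,255,255))):
  for z in np.arange(-.013,-.06,-.01): ln([(-.011,y,z),(.011,y,z)],c)
cv2.imwrite('pics/g4.png',I)
E
```

```text
(no output)
```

View pics/g4.png

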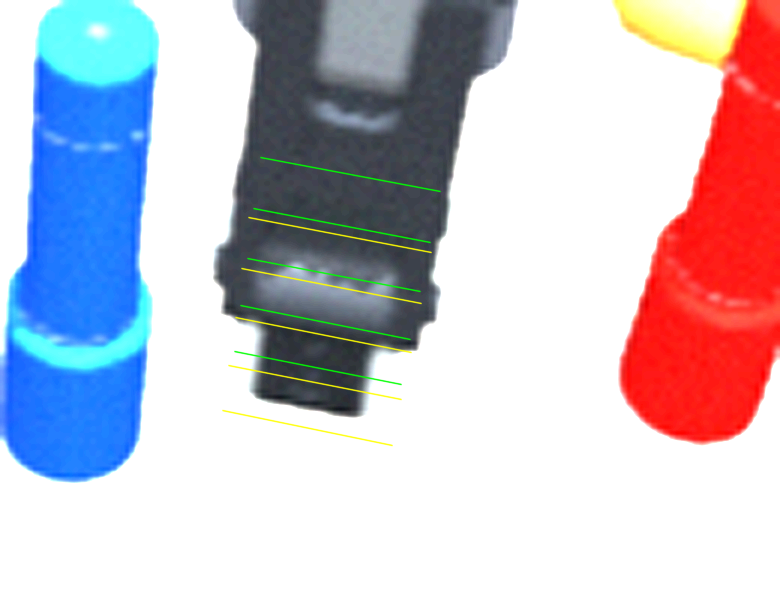

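```bash
python3 - <<'E'
from h import *
d=np.load('p2.npz');T,R=d['T'],d['R'];im=cv2.imread('pics/side2.png').max(axis=2).astype(np.float32)
xs=np.linspace(-.045,.045,361)
for y in(-.045,-.055,-.065):
  for z in np.arange(-.010,-.13,-.006):
    uv=proj('side',[T+R@np.array((x,y,z)) for x in xs]).astype(np.float32)
    v=cv2.remap(im,uv[:,0].reshape(1,-1),uv[:,1].reshape(1,-1),cv2.INTER_LINEAR)[0]
    dk=v<65
    i=180
    if not dk[140:221].any(): print(y,round(z,3),'none');continue
    idx=np.where(dk)[0]; 
    # largest extents contiguous-ish from centre w/ gap up to 4mm
    def ext(s):
        j=180;last=None;gap=0
        while 0<=j<361 and gap<14:
            if dk[j]: last=j;gap=0
            else: gap+=1
            j+=s
        return None if last is None else round(xs[last]*1000,1)
    print(y,round(z,3),ext(-1),ext(1), proj('side',[T+R@np.array((0,y,z))])[0].round(0))
E
```

```text
-0.045 -0.01 -8.2 9.3 [337. 311.]
-0.045 -0.016 -9.0 10.0 [337. 306.]
-0.045 -0.022 -9.2 10.3 [338. 302.]
-0.045 -0.028 -12.2 13.5 [339. 297.]
-0.045 -0.034 -13.5 15.0 [340. 292.]
-0.045 -0.04 -12.2 13.8 [341. 287.]
-0.045 -0.046 -12.0 13.5 [341. 282.]
-0.045 -0.052 -12.5 13.8 [342. 277.]
-0.045 -0.058 -12.0 13.3 [343. 272.]
-0.045 -0.064 -12.0 13.3 [344. 266.]
-0.045 -0.07 -12.0 13.3 [345. 261.]
-0.045 -0.076 -12.0 13.3 [346. 255.]
-0.045 -0.082 -15.0 16.5 [347. 249.]
-0.045 -0.088 -15.0 16.2 [348. 243.]
-0.045 -0.094 None None [349. 237.]
-0.045 -0.1 None None [350. 231.]
-0.045 -0.106 None None [351. 225.]
-0.045 -0.112 None None [352. 218.]
-0.045 -0.118 None None [353. 211.]
-0.045 -0.124 -16.5 17.5 [354. 204.]
-0.055 -0.01 none
-0.055 -0.016 none
-0.055 -0.022 -6.7 7.5 [336. 312.]
-0.055 -0.028 -8.8 9.3 [337. 308.]
-0.055 -0.034 -8.8 9.5 [338. 303.]
-0.055 -0.04 -11.7 12.8 [339. 298.]
-0.055 -0.046 -13.0 14.3 [340. 293.]
-0.055 -0.052 -11.7 13.3 [340. 288.]
-0.055 -0.058 -11.7 13.0 [341. 283.]
-0.055 -0.064 -12.0 13.0 [342. 277.]
-0.055 -0.07 -11.5 12.5 [343. 272.]
-0.055 -0.07
[... 253 characters left out ...]
118 None None [351. 222.]
-0.055 -0.124 None None [353. 215.]
-0.065 -0.01 none
-0.065 -0.016 none
-0.065 -0.022 none
-0.065 -0.028 none
-0.065 -0.034 none
-0.065 -0.04 -8.0 8.8 [337. 309.]
-0.065 -0.046 -8.2 9.0 [338. 304.]
-0.065 -0.052 -11.2 12.0 [338. 299.]
-0.065 -0.058 -12.5 13.5 [339. 294.]
-0.065 -0.064 -11.7 13.0 [340. 288.]
-0.065 -0.07 -11.0 12.3 [341. 283.]
-0.065 -0.076 -11.5 12.3 [342. 277.]
-0.065 -0.082 -11.0 12.0 [343. 272.]
-0.065 -0.088 -11.0 12.0 [344. 266.]
-0.065 -0.094 -11.0 12.0 [345. 260.]
-0.065 -0.1 -12.0 13.3 [346. 253.]
-0.065 -0.106 -14.0 14.8 [347. 247.]
-0.065 -0.112 -13.7 14.8 [348. 240.]
-0.065 -0.118 None None [349. 233.]
-0.065 -0.124 None None [351. 227.]
```

```bash
python3 - <<'E'
from h import *
d=np.load('p2.npz');T,R=d['T'],d['R'];im=cv2.imread('pics/side2.png')
u0,v0,S=300,240,10
I=np.clip(cv2.resize(im[v0:v0+60,u0:u0+80],None,fx=S,fy=S,interpolation=cv2.INTER_CUBIC).astype(int)*1.3,0,255).astype(np.uint8)
cv2.imwrite('pics/g5.png',I)
u0,v0,S=300,275,10
I=np.clip(cv2.resize(im[v0:v0+60,u0:u0+80],None,fx=S,fy=S,interpolation=cv2.INTER_CUBIC).astype(int)*1.3,0,255).astype(np.uint8)
cv2.imwrite('pics/g6.png',I)
E
```

```text
(no output)
```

View pics/g6.png

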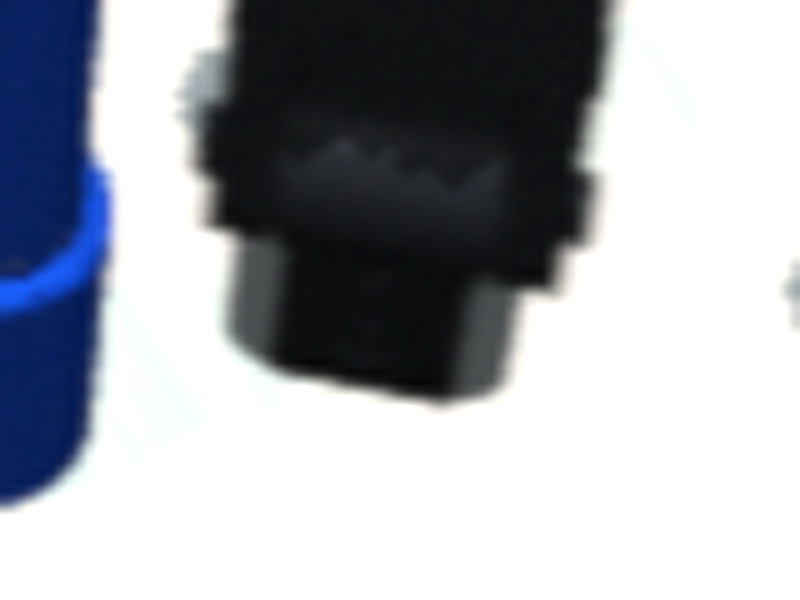

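The side view settles the geometry:
- **Pads:** 22 mm wide, with a narrow back reaching y≈57 mm.
- **Outer links:** reach y≈74 mm, starting about 45 mm above the tips, and are roughly ±14 mm wide in x.
- **Body cylinder:** radius 38 mm, from about 118 mm above the TCP.

Pushing with a finger's back is only clean if those links aren't solid. I'll check that gently against the bolted vee before touching the pillar.

>>> {"fn": "move_arm", "kwargs": {
  "motion": [
    [85,[0.1,0.8,0.2],-0.8],
    [85,[0.3,1.6,0.5],-1.6],
    [85,[0.5,2.4,0.9],-2.4],
    [85,[0.7,3.2,1.3],-3.2],
    [85,[0.9,4.0,1.7],-4.0],
    [85,[1.0,4.8,2.1],-4.8],
    [85,[1.2,5.6,2.5],-5.6],
    [85,[1.3,6.4,2.9],-6.4],
    [85,[1.4,7.2,3.2],-6.6],
    [85,[1.4,7.4,3.2],-6.6]
  ]
}}

```text
clock: 4.35
eef_pos: [0.5958, 0.0618, 0.2183]
tool_rot: [-0.026, 1.0, 0.0, -0.002]
ft_force: [-0.5, -0.7, -0.3]
grip_width: 0.085
```

```bash
cat > rel.py <<'E'
from look import *
import sys
VEE=np.array([0.59459,0.12313,1.61398])
def rel(gx,gy,gz):
    """needed tool shift (units) so TCP reaches vee coords gx,gy (m), height gz"""
    o,T,R=state();c,s=np.cos(VEE[2]),np.sin(VEE[2])
    G=np.array([VEE[0]+c*gx-s*gy,VEE[1]+s*gx+c*gy,gz]);d=R.T@(G-T)/.05
    b=np.degrees(np.arctan2(R[1,1],R[0,1]));e=T[:2]-VEE[:2]
    print('t',o['clock'],'TCP',T.round(4),'in vee',(np.array([c*e[0]+s*e[1],-s*e[0]+c*e[1]])*1000).round(1),'y bearing',b.round(2),'(vee %.2f)'%np.degrees(VEE[2]),'F',o['ft_force'].round(1),'SHIFT',d.round(3))
if __name__=='__main__': rel(*map(float,sys.argv[1:4]))
E
python3 rel.py -.064 0 .015
```

```text
t 4.35 TCP [0.5958 0.0618 0.2183] in vee [-61.3   1.4] y bearing 92.93 (vee 92.47) F [-0.5 -0.7 -0.3] SHIFT [-0.045 -0.056  4.065]
```

>>> {"fn": "move_arm", "kwargs": {
  "motion": [
    [85,[-0.04,-0.06,0.5],0],
    [85,[-0.04,-0.06,1.1],0],
    [85,[-0.04,-0.06,1.7],0],
    [85,[-0.04,-0.06,2.3],0],
    [85,[-0.04,-0.06,2.9],0],
    [85,[-0.04,-0.06,3.4],0],
    [85,[-0.04,-0.06,3.8],0],
    [85,[-0.04,-0.06,4.0],0],
    [85,[-0.04,-0.06,4.06],0],
    [85,[-0.04,-0.06,4.06],0]
  ]
}}

```text
clock: 5.35
eef_pos: [0.5988, 0.0547, 0.0189]
tool_rot: [-0.022, 1.0, -0.0, 0.0]
ft_force: [-0.1, 0.0, 0.2]
grip_width: 0.0851
```

```bash
python3 rel.py -.058 0 .015; python3 - <<'E'
from look import *
for n in ('side','scene'):
    im=camera(n)['color'][:,:,::-1];cv2.imwrite(f'pics/{n}3.png',im)
u0,v0,S=220,130,5
im=cv2.imread('pics/side3.png');cv2.imwrite('pics/t1.png',np.clip(cv2.resize(im[v0:v0+110,u0:u0+150],None,fx=S,fy=S,interpolation=cv2.INTER_CUBIC).astype(int)*2.,0,255).astype(np.uint8))
u0,v0=210,130
im=cv2.imread('pics/scene3.png');cv2.imwrite('pics/t2.png',np.clip(cv2.resize(im[v0:v0+110,u0:u0+150],None,fx=S,fy=S,interpolation=cv2.INTER_CUBIC).astype(int)*2.,0,255).astype(np.uint8))
E
```

```text
t 5.35 TCP [0.5988 0.0547 0.0189] in vee [-68.6  -1.2] y bearing 92.57 (vee 92.47) F [-0.1  0.   0.2] SHIFT [0.024 0.212 0.079]
```

View pics/t1.png

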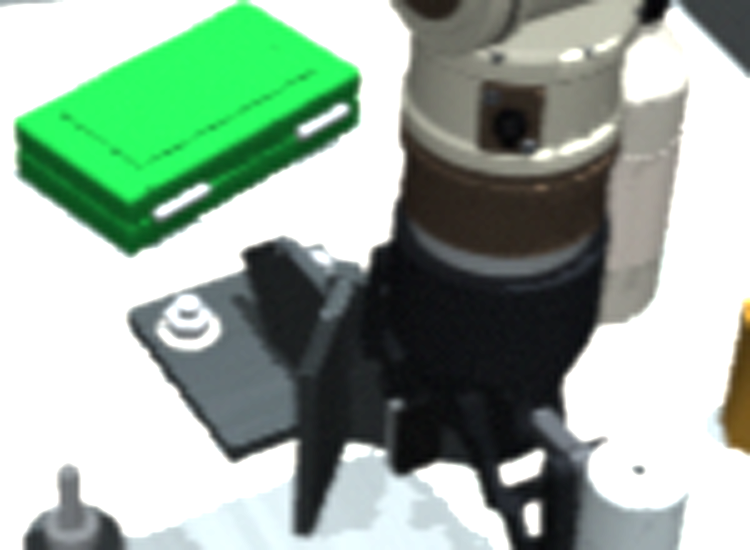

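View pics/t2.png

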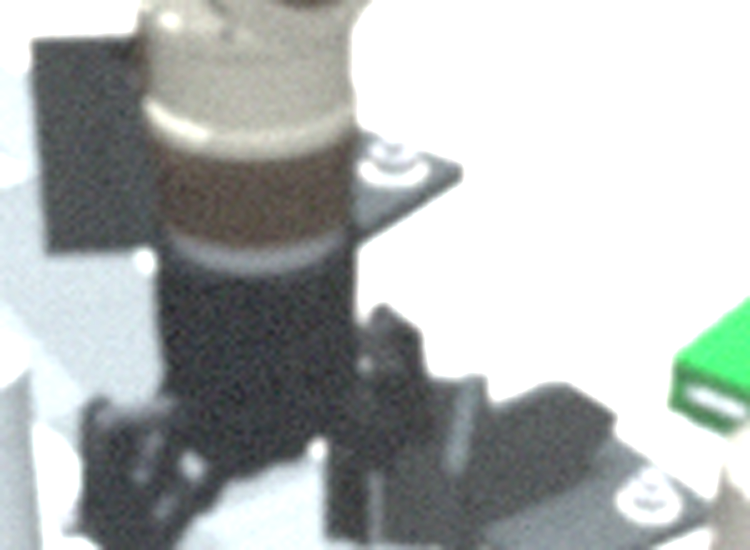

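>>> {"fn": "move_arm", "kwargs": {
  "motion": [
    [85,[0.02,0.02,0.08],0],
    [85,[0.02,0.04,0.08],0],
    [85,[0.02,0.06,0.08],0],
    [85,[0.02,0.08,0.08],0],
    [85,[0.02,0.1,0.08],0],
    [85,[0.02,0.12,0.08],0],
    [85,[0.02,0.14,0.08],0],
    [85,[0.02,0.16,0.08],0],
    [85,[0.02,0.16,0.08],0],
    [85,[0.02,0.16,0.08],0]
  ]
}}

```text
clock: 6.45
eef_pos: [0.597, 0.0627, 0.0143]
tool_rot: [-0.022, 1.0, -0.0, -0.0]
ft_force: [0.3, -0.7, 0.2]
grip_width: 0.0849
```

```bash
python3 rel.py -.058 0 .015
```

```text
t 6.45 TCP [0.597  0.0627 0.0143] in vee [-60.4   0.2] y bearing 92.57 (vee 92.47) F [ 0.3 -0.7  0.2] SHIFT [-0.004  0.049 -0.014]
```

Tracking is accurate. I'll creep in about 3 mm at a time and watch the force.

>>> {"fn": "move_arm", "kwargs": {
  "motion": [
    [85,[0,0.01,0],0],
    [85,[0,0.02,0],0],
    [85,[0,0.03,0],0],
    [85,[0,0.03,0],0],
    [85,[0,0.04,0],0],
    [85,[0,0.05,0],0],
    [85,[0,0.05,0],0],
    [85,[0,0.06,0],0],
    [85,[0,0.06,0],0],
    [85,[0,0.06,0],0]
  ]
}}

```text
clock: 7.45
eef_pos: [0.5975, 0.0652, 0.0145]
tool_rot: [-0.022, 1.0, -0.0, 0.001]
ft_force: [3.7, -4.2, 0.4]
grip_width: 0.085
```

>>> {"fn": "move_arm", "kwargs": {
  "motion": [
    [85,[0,0.01,0],0],
    [85,[0,0.01,0],0],
    [85,[0,0.02,0],0],
    [85,[0,0.02,0],0],
    [85,[0,0.03,0],0],
    [85,[0,0.03,0],0],
    [85,[0,0.03,0],0],
    [85,[0,0.03,0],0],
    [85,[0,0.03,0],0],
    [85,[0,0.03,0],0]
  ]
}}

```text
clock: 8.45
eef_pos: [0.5976, 0.0654, 0.0146]
tool_rot: [-0.022, 1.0, -0.001, 0.001]
ft_force: [3.6, -7.6, 0.0]
grip_width: 0.0849
```

The links are solid: about 4–7 N built up at vee x ≈ −58 mm, where the link corners should meet the plates. The arm is soft, roughly 2–3 N/mm. I'll take the sideways outline more exactly from the close-up I already have, before choosing a contact.

```bash
python3 - <<'E'
from h import *
d=np.load('p2.npz');T,R=d['T'],d['R'];im=cv2.imread('pics/side2.png').max(axis=2).astype(np.float32)
xs=np.linspace(-.03,.03,601)
c=CAL['side'];C=-cv2.Rodrigues(np.array(c['r']))[0].T@np.array(c['t']);print('cam in tool',R.T@(C-T))
for y,zs in ((-.0306,np.arange(-.090,-.124,-.003)),(-.042,np.arange(-.095,-.125,-.003)),(-.0621,np.arange(-.090,-.126,-.003)),(-.073,np.arange(-.055,-.12,-.006))):
  for z in zs:
    uv=proj('side',[T+R@np.array((x,y,z)) for x in xs]).astype(np.float32)
    v=cv2.remap(im,uv[:,0].reshape(1,-1),uv[:,1].reshape(1,-1),cv2.INTER_LINEAR)[0]
    # outermost half-level crossing from each side
    th=95
    L=next((xs[i] for i in range(601) if v[i]<th and xs[i]>-.026),None);Rr=next((xs[i] for i in range(600,-1,-1) if v[i]<th and xs[i]<.026),None)
    p=((uv[300]-[250,110])*4).round(0)
    print(y,round(z,3),round(L*1e3,1),round(Rr*1e3,1),'hw',round((Rr-L)*500,1),'g2px',p)
E
```

```text
cam in tool [-0.00108931 -0.27123033 -0.32702662]
-0.0306 -0.09 -15.9 26.0 hw 20.9 g2px [403. 467.]
-0.0306 -0.093 -15.8 26.0 hw 20.9 g2px [405. 455.]
-0.0306 -0.096 -15.7 26.0 hw 20.8 g2px [407. 442.]
-0.0306 -0.099 -15.6 26.0 hw 20.8 g2px [410. 430.]
-0.0306 -0.102 -16.6 26.0 hw 21.3 g2px [412. 417.]
-0.0306 -0.105 -17.5 26.0 hw 21.8 g2px [414. 404.]
-0.0306 -0.108 -17.7 26.0 hw 21.8 g2px [416. 391.]
-0.0306 -0.111 -17.7 26.0 hw 21.8 g2px [418. 378.]
-0.0306 -0.114 -17.6 26.0 hw 21.8 g2px [421. 364.]
-0.0306 -0.117 -17.4 26.0 hw 21.7 g2px [423. 351.]
-0.0306 -0.12 -17.3 19.5 hw 18.4 g2px [425. 337.]
-0.0306 -0.123 -17.1 20.5 hw 18.8 g2px [428. 323.]
-0.042 -0.095 -15.4 16.6 hw 16.0 g2px [399. 493.]
-0.042 -0.098 -15.3 16.6 hw 16.0 g2px [401. 480.]
-0.042 -0.101 -15.2 26.0 hw 20.6 g2px [403. 468.]
-0.042 -0.104 -15.1 26.0 hw 20.5 g2px [405. 455.]
-0.042 -0.107 -15.1 26.0 hw 20.5 g2px [407. 442.]
-0.042 -0.11 -14.9 26.0 hw 20.4 g2px [409. 429.]
-0.042 -0.113 -16.2 26.0 hw 21.1 g2px [412. 415.]
-0.042 -0.116 -16.9 26.0 hw 21.4 g2px [414. 402.]
-0.042 -0.119 -17.0 26.0 hw 21.5 g2px [41
[... 568 characters left out ...]
-0.0621 -0.12 -14.0 26.0 hw 20.0 g2px [402. 471.]
-0.0621 -0.123 -13.9 26.0 hw 19.9 g2px [404. 457.]
-0.0621 -0.126 -13.8 26.0 hw 19.9 g2px [406. 443.]
-0.073 -0.055 -8.8 26.0 hw 17.4 g2px [349. 783.]
-0.073 -0.061 -10.2 26.0 hw 18.1 g2px [352. 762.]
-0.073 -0.067 -12.2 26.0 hw 19.1 g2px [356. 740.]
-0.073 -0.073 -12.2 26.0 hw 19.1 g2px [360. 718.]
-0.073 -0.079 -11.1 26.0 hw 18.5 g2px [364. 696.]
-0.073 -0.085 -11.4 26.0 hw 18.7 g2px [367. 672.]
-0.073 -0.091 -11.0 26.0 hw 18.5 g2px [371. 648.]
-0.073 -0.097 -11.0 24.5 hw 17.7 g2px [376. 624.]
-0.073 -0.103 -10.9 11.8 hw 11.4 g2px [380. 598.]
-0.073 -0.109 -12.3 13.2 hw 12.8 g2px [384. 572.]
-0.073 -0.115 -13.8 14.6 hw 14.2 g2px [389. 546.]
```

Conclusions so far:
- **Finger back:** not usable, because a link would meet the shank first.
- **What remains:** the outer front edge of one wide-open pad. The foot would touch at about 6° off tool x, so the shank sits in the notch between the body and the links with under 1 mm to spare.
- **Checking it safely:** if the shank were touched at about 100 mm height, the pillar would lean at around 1 N, below the 2 N limit. A slow first touch plus a look will tell me.

I'll back out and work out the approach from the right, since blue blocks the left.

```bash
cat > plan.py <<'E'
from rel import *
RED=np.array([.677,-.1345]);BLUE=np.array([.506,-.073])
def u(b): b=np.radians(b);return np.array([np.cos(b),np.sin(b)])
def center(p,beta,th=6.,gap=0.,lat=0.):
    """tool centre so pad outer corner (11,-50.5) touches the foot with contact normal bearing beta; gap back along normal; lat outward"""
    xb=beta-th;X=u(xb);Y=u(xb-90);t=np.radians(th)
    off=(11+22*np.cos(t))*X-(50.5+22*np.sin(t))*Y
    return np.array(p)-off-gap*1e-3*0-np.array([0,0]) if False else (np.array(p)*1000-off-gap*u(beta))/1000, xb
def shift(p,beta,gz,th=6.,gap=0.):
    c,xb=center(p,beta,th,gap);o,T,R=state();d=R.T@(np.array([*c,gz])-T)/.05
    b=np.degrees(np.arctan2(R[1,0],R[0,0]));roll=-((xb-b+180)%360-180)/6
    print('t',o['clock'],'TCP',T.round(4),'x bearing',b.round(2),'F',o['ft_force'].round(1),'| goal',c.round(4),xb,'SHIFT',d.round(3),'ROLL',roll.round(2),'d red %.1f blue %.1f'%tuple(np.linalg.norm(c-q)*1000 for q in(RED,BLUE)))
E
python3 - <<'E'
from plan import *
p=(.5955,-.0512)
for b in (90,97,104):
    for g in (0,6,12): shift(p,b,.005,6,g)
E
```

```text
t 8.45 TCP [0.5976 0.0654 0.0146] x bearing -177.54 F [ 3.6 -7.6  0. ] | goal [ 0.6446 -0.0894] 84 SHIFT [-0.805 -3.133  0.203] ROLL 16.41 d red 55.5 blue 139.5
t 8.45 TCP [0.5976 0.0654 0.0146] x bearing -177.54 F [ 3.6 -7.6  0. ] | goal [ 0.6446 -0.0954] 84 SHIFT [-0.8   -3.253  0.203] ROLL 16.41 d red 50.8 blue 140.4
t 8.45 TCP [0.5976 0.0654 0.0146] x bearing -177.54 F [ 3.6 -7.6  0. ] | goal [ 0.6446 -0.1014] 84 SHIFT [-0.795 -3.373  0.204] ROLL 16.41 d red 46.3 blue 141.5
t 8.45 TCP [0.5976 0.0654 0.0146] x bearing -177.54 F [ 3.6 -7.6  0. ] | goal [ 0.6489 -0.0832] 91 SHIFT [-0.896 -3.012  0.203] ROLL 15.24 d red 58.5 blue 143.2
t 8.45 TCP [0.5976 0.0654 0.0146] x bearing -177.54 F [ 3.6 -7.6  0. ] | goal [ 0.6496 -0.0891] 91 SHIFT [-0.906 -3.132  0.203] ROLL 15.24 d red 53.0 blue 144.5
t 8.45 TCP [0.5976 0.0654 0.0146] x bearing -177.54 F [ 3.6 -7.6  0. ] | goal [ 0.6503 -0.0951] 91 SHIFT [-0.915 -3.251  0.204] ROLL 15.24 d red 47.6 blue 146.0
t 8.45 TCP [0.5976 0.0654 0.0146] x bearing -177.54 F [ 3.6 -7.6  0. ] | goal [ 0.6524 -0.0764] 98 SHIFT [-0.972 -2.88   0.203] ROLL 14.08 d red 63.1 blue 146.4
t 8.45 TCP [0.5976 0.0654 0.0146] x bearing -177.54 F [ 3.6 -7.6  0. ] | goal [ 0.6538 -0.0822] 98 SHIFT [-0.996 -2.998  0.203] ROLL 14.08 d red 57.2 blue 148.1
t 8.45 TCP [0.5976 0.0654 0.0146] x bearing -177.54 F [ 3.6 -7.6  0. ] | goal [ 0.6553 -0.0881] 98 SHIFT [-1.02  -3.115  0.203] ROLL 14.08 d red 51.3 blue 150.0
```

>>> {"fn": "move_arm", "kwargs": {
  "motion": [
    [85,[0,-0.05,-0.1],0],
    [85,[0,-0.1,-0.5],0],
    [85,[0,-0.1,-1.2],0],
    [85,[0,-0.1,-2.0],0],
    [85,[0,-0.1,-2.8],0],
    [85,[0,-0.1,-3.5],0],
    [85,[0,-0.1,-4.1],0.6],
    [85,[0,-0.1,-4.3],1.8],
    [85,[0,-0.1,-4.3],3.0],
    [85,[0,-0.1,-4.3],4.2]
  ]
}}

```text
clock: 9.45
eef_pos: [0.5963, 0.0634, 0.23]
tool_rot: [0.198, 0.98, 0.001, -0.0]
ft_force: [0.2, -1.2, -0.5]
grip_width: 0.0848
```

```bash
python3 - <<'E'
from plan import *
p=(.5955,-.0512)
for g in (0,8): shift(p,110,.22,6,g)
E
```

```text
t 9.45 TCP [0.5963 0.0634 0.23  ] x bearing 157.15 F [ 0.2 -1.2 -0.5] | goal [ 0.6547 -0.0703] 104 SHIFT [-2.115 -2.012  0.193] ROLL 8.86 d red 67.9 blue 148.7
t 9.45 TCP [0.5963 0.0634 0.23  ] x bearing 157.15 F [ 0.2 -1.2 -0.5] | goal [ 0.6574 -0.0778] 104 SHIFT [-2.223 -2.129  0.193] ROLL 8.86 d red 59.9 blue 151.5
```

>>> {"fn": "move_arm", "kwargs": {
  "motion": [
    [85,[-0.4,-0.4,0.1],1.2],
    [85,[-0.8,-0.8,0.1],2.4],
    [85,[-1.2,-1.2,0.2],3.6],
    [85,[-1.6,-1.6,0.2],4.8],
    [85,[-2.0,-1.9,0.2],6.0],
    [85,[-2.2,-2.1,0.2],7.2],
    [85,[-2.22,-2.13,0.2],8.4],
    [85,[-2.22,-2.13,0.2],8.86],
    [85,[-2.22,-2.13,0.2],8.86],
    [85,[-2.22,-2.13,0.2],8.86]
  ]
}}

```text
clock: 10.45
eef_pos: [0.658, -0.0779, 0.219]
tool_rot: [0.613, 0.79, 0.0, -0.001]
ft_force: [-0.7, -0.4, 1.3]
grip_width: 0.085
```

```bash
python3 - <<'E'
from plan import *
p=(.5955,-.0512)
shift(p,110,.005,6,8)
c=camera('wrist');cv2.imwrite('pics/w4.png',c['color'][:,:,::-1])
c=camera('side');cv2.imwrite('pics/side4.png',c['color'][:,:,::-1])
E
```

```text
t 10.45 TCP [ 0.658  -0.0779  0.219 ] x bearing 104.33 F [-0.7 -0.4  1.3] | goal [ 0.6574 -0.0778] 104 SHIFT [-2.000e-03 -8.000e-03  4.281e+00] ROLL 0.05 d red 59.9 blue 151.5
```

View pics/w4.png

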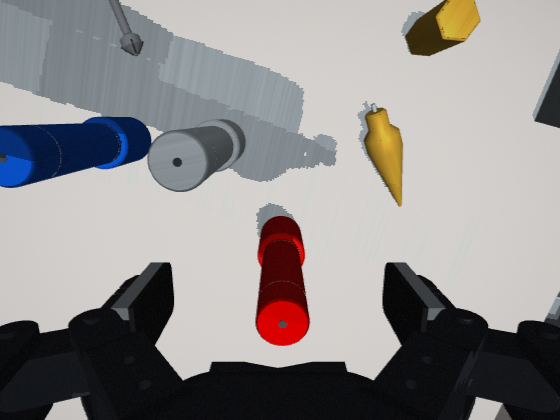

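View pics/side4.png

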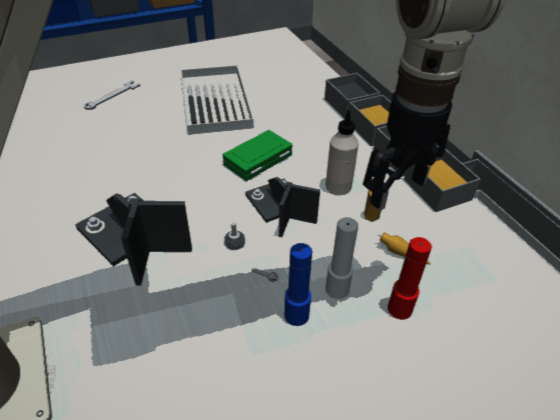

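The wrist view shows red's base at (280,235), about 59 mm behind the tool axis, which clears the body by about 4 mm. The pillar's base is at (228,145), where I expected it. Next I'll descend beside the pillar.

>>> {"fn": "move_arm", "kwargs": {
  "motion": [
    [85,[0,0,0.5],0],
    [85,[0,0,1.1],0],
    [85,[0,0,1.7],0],
    [85,[0,0,2.3],0],
    [85,[0,0,2.9],0],
    [85,[0,0,3.5],0],
    [85,[0,0,3.9],0],
    [85,[0,0,4.2],0],
    [85,[0,0,4.28],0],
    [85,[0,0,4.28],0]
  ]
}}

```text
clock: 11.55
eef_pos: [0.6584, -0.0786, 0.0051]
tool_rot: [0.614, 0.789, -0.0, -0.0]
ft_force: [0.8, -0.2, 0.5]
grip_width: 0.0851
```

```bash
python3 - <<'E'
from plan import *
p=(.5955,-.0512)
shift(p,110,.005,6,0)
for n in('wrist','side','scene'):
    c=camera(n);cv2.imwrite(f'pics/{n}5.png',c['color'][:,:,::-1])
for n,u0,v0,w,h,S in (('side',290,160,130,130,4.6),('scene',140,170,130,100,6)):
    im=cv2.imread(f'pics/{n}5.png')[v0:v0+h,u0:u0+w];cv2.imwrite(f'pics/{n}5c.png',np.clip(cv2.resize(im,None,fx=S,fy=S,interpolation=cv2.INTER_CUBIC).astype(int)*1.8,0,255).astype(np.uint8))
E
```

```text
t 11.55 TCP [ 0.6584 -0.0786  0.0051] x bearing 104.23 F [ 0.8 -0.2  0.5] | goal [ 0.6547 -0.0703] 104 SHIFT [ 0.178 -0.032  0.003] ROLL 0.04 d red 67.9 blue 148.7
```

View pics/wrist5.png

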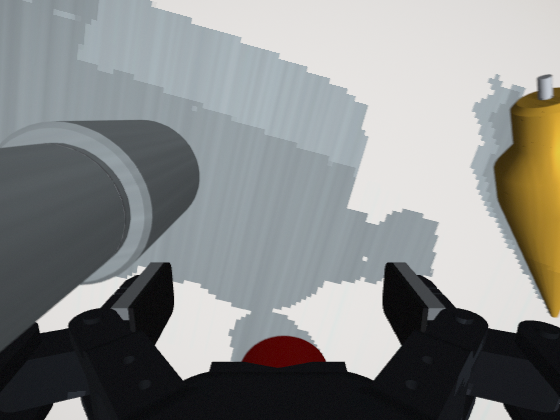

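View pics/side5c.png

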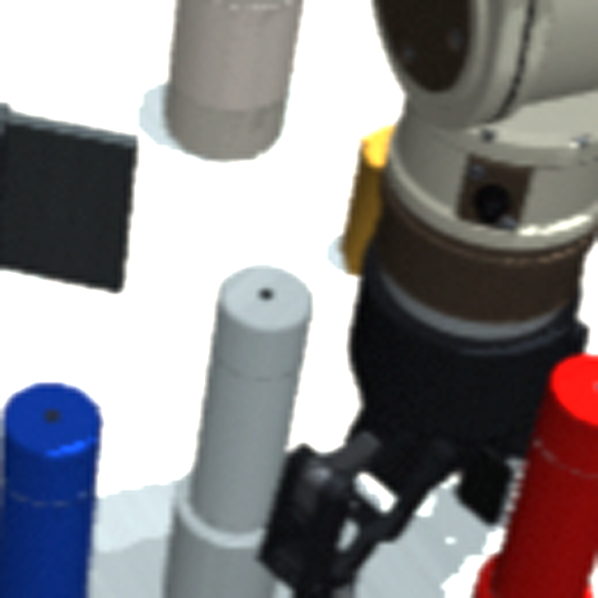

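View pics/scene5c.png

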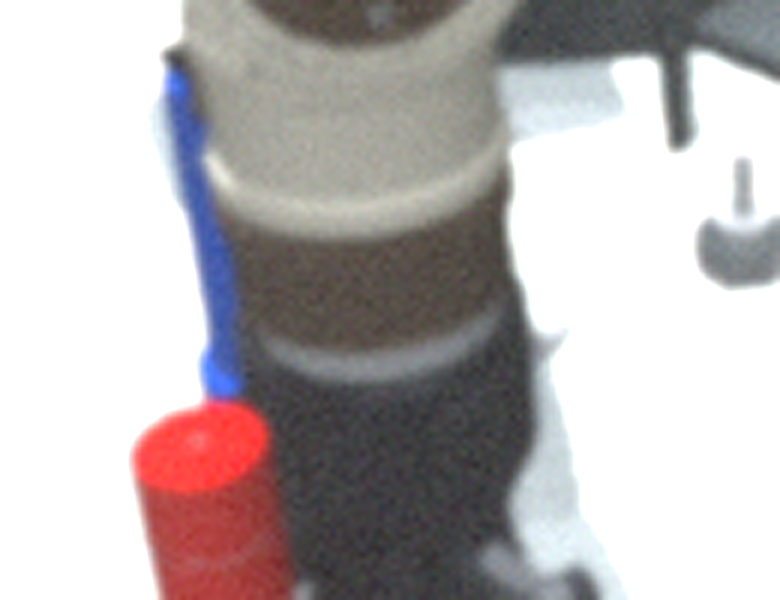

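The wrist view shows the contact well. The foot's base arc is near (199,178), the bright shoulder ring's right edge near (152,205), and the left pad's edge at (150–172,263). I'll overlay the model to get the true gap.

```bash
cat > wr.py <<'E'
from plan import *
M=np.array([[-2.3464903877785442e-05,-0.9664950411390526,-0.2566852837679204,0.06488688062594987],[0.9999999798582226,2.848668792516697e-05,-0.00019867576853149286,0.00026263702516909904],[0.00019933125865384443,-0.25668528325973056,0.9664950210036881,-0.14241369085876113],[0,0,0,1]])
KW=np.array([[351.23406939551785,0,277.74460197291756],[0,351.23406939551785,210.4666944526209],[0,0,1]])
def wproj_t(P):   # tool coords -> pixels
    P=np.atleast_2d(np.array(P,float));Q=(P-M[:3,3])@M[:3,:3]
    return np.c_[KW[0,0]*Q[:,0]/Q[:,2]+KW[0,2],KW[1,1]*Q[:,1]/Q[:,2]+KW[1,2]],Q[:,2]
def wproj(P,T,R): return wproj_t((np.atleast_2d(P)-T)@R)
def overlay(img,p,T,R,out,lean=(0,0)):
    im=np.clip(img.astype(int)*1.5,0,255).astype(np.uint8);a=np.linspace(0,2*np.pi,90)
    for z,r,c in((0,.022,(255,0,255)),(.06,.022,(0,255,255)),(.06,.017,(0,255,0))):
        uv,d=wproj(np.c_[p[0]+lean[0]*z+r*np.cos(a),p[1]+lean[1]*z+r*np.sin(a),0*a+z],T,R)
        cv2.polylines(im,[np.round(uv[d>.02]).astype(np.int32)],False,c,1,cv2.LINE_AA)
    for y in (-.0425,-.0505):
        uv,d=wproj_t([(.011,y,-.013),(.011,y,-.0505)]);cv2.polylines(im,[np.round(uv).astype(np.int32)],False,(0,0,255),1)
    cv2.imwrite(out,im)
def capture(tag):
    o,T,R=state();c=camera('wrist');img=c['color'][:,:,::-1].copy();cv2.imwrite(f'pics/wr{tag}.png',img);np.savez(f'wr{tag}.npz',T=T,R=R)
    return img,T,R
def tool_of(p,T,R,z=0): return ((np.array([*p,z])-T)@R)*1000
E
python3 - <<'E'
from wr import *
o,T,R=state();img=cv2.imread('pics/wrist5.png');np.savez('wr5.npz',T=T,R=R)
overlay(img,(.5955,-.0512),T,R,'pics/wo5.png');print(tool_of((.5955,-.0512),T,R))
E
```

```text
[ 42.63893744 -55.55194566   6.80997961]
```

View pics/wo5.png

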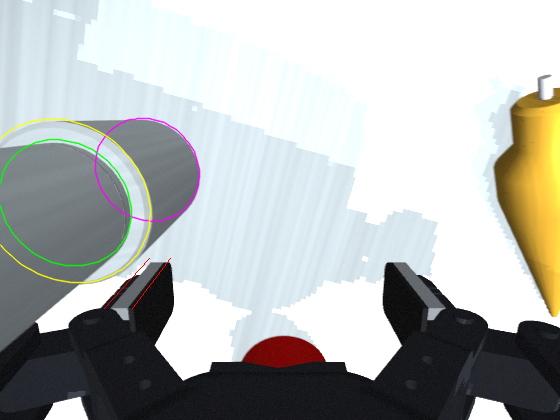

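>>> {"fn": "move_arm", "kwargs": {
  "motion": [
    [85,[0.01,-0.02,0],0],
    [85,[0.03,-0.05,0],0],
    [85,[0.05,-0.05,0],0],
    [85,[0.07,-0.05,0],0],
    [85,[0.09,-0.05,0],0],
    [85,[0.11,-0.05,0],0],
    [85,[0.13,-0.05,0],0],
    [85,[0.15,-0.05,0],0],
    [85,[0.15,-0.05,0],0],
    [85,[0.15,-0.05,0],0]
  ]
}}

```text
clock: 12.7
eef_pos: [0.6542, -0.0721, 0.0053]
tool_rot: [0.614, 0.789, -0.0, -0.0]
ft_force: [-0.1, 1.6, 0.7]
grip_width: 0.085
```

```bash
python3 - <<'E'
from wr import *
img,T,R=capture(6);o=get_obs();print(o['clock'],T,o['ft_force'].round(1))
overlay(img,(.5955,-.0512),T,R,'pics/wo6.png');print(tool_of((.5955,-.0512),T,R))
E
```

```text
12.75 [ 0.65421705 -0.07209556  0.0052704 ] [-1.  -0.8 -0.1]
[ 34.67418565 -51.78783236   5.27398378]
```

View pics/wo6.png

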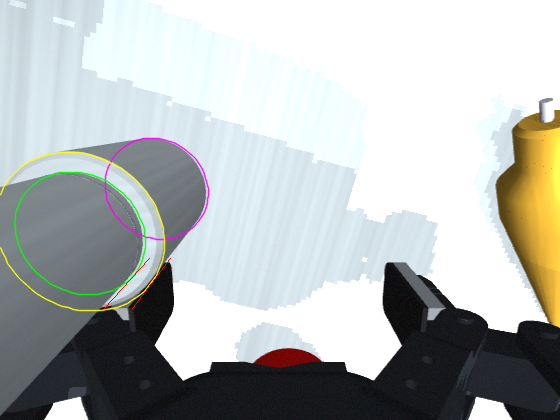

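>>> {"fn": "move_arm", "kwargs": {
  "motion": [
    [85,[0.0,0.02,0],0],
    [85,[0.01,0.02,0],0],
    [85,[0.02,0.02,0],0],
    [85,[0.03,0.02,0],0],
    [85,[0.04,0.02,0],0],
    [85,[0.05,0.02,0],0],
    [85,[0.06,0.02,0],0],
    [85,[0.07,0.02,0],0],
    [85,[0.08,0.02,0],0],
    [85,[0.08,0.02,0],0]
  ]
}}

```text
clock: 13.75
eef_pos: [0.6545, -0.0681, 0.0056]
tool_rot: [0.614, 0.789, 0.0, 0.0]
ft_force: [1.0, -2.5, 1.1]
grip_width: 0.0851
```

```bash
cat > top.py <<'E'
from wr import *
def tops(tag):
    for n in('side',):
        c=camera(n);cv2.imwrite(f'pics/{n}{tag}.png',c['color'][:,:,::-1])
E
python3 - <<'E'
from top import *
img,T,R=capture(7);o=get_obs();print(o['clock'],T,o['ft_force'].round(1))
overlay(img,(.5955,-.0512),T,R,'pics/wo7.png');print(tool_of((.5955,-.0512),T,R))
tops(7)
a=cv2.imread('pics/side5.png')[195:310,310:375];b=cv2.imread('pics/side7.png')[195:310,310:375]
I=np.hstack([cv2.resize(x,None,fx=5,fy=5,interpolation=cv2.INTER_CUBIC) for x in(a,b)]);cv2.imwrite('pics/cmp7.png',np.clip(I.astype(int)*1.5,0,255).astype(np.uint8))
E
```

```text
13.8 [ 0.65448444 -0.06810922  0.00559986] [ 0.8 -2.3  0.7]
[ 30.87684142 -53.03000979   5.55728804]
```

View pics/wo7.png

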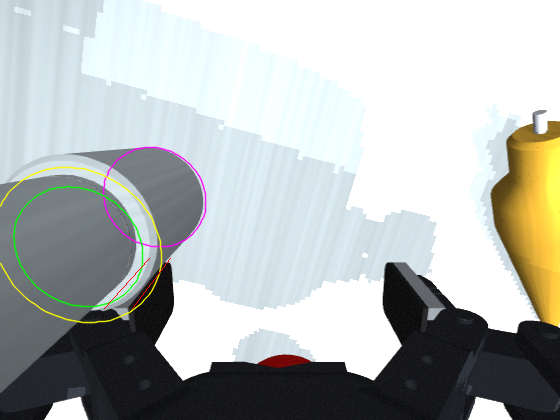

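View pics/cmp7.png

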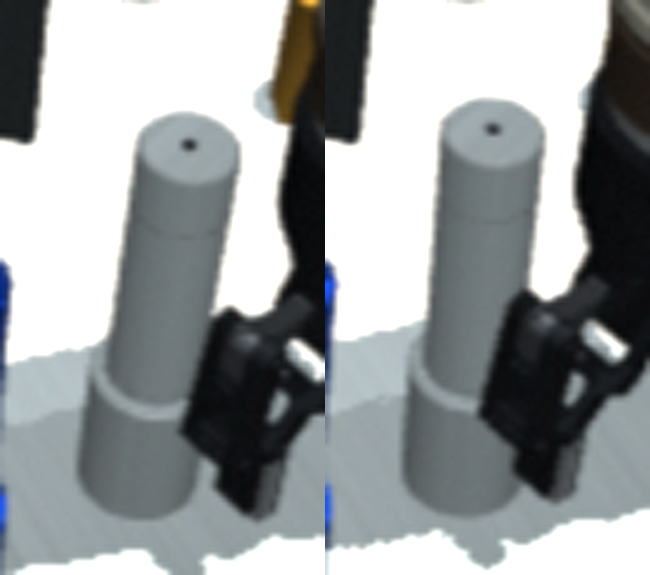

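The foot hardly moved, but the top shifted about (−4,−3) px in the side view, so the pillar is leaning slightly. The wrist view agrees: the ring moved up while the base didn't. Something touched above the pad, so I'll back off at once and then find out what.

>>> {"fn": "move_arm", "kwargs": {
  "motion": [
    [85,[-0.02,0,0],0],
    [85,[-0.04,0,0],0],
    [85,[-0.06,0,0],0],
    [85,[-0.08,0,0],0],
    [85,[-0.1,0,0],0],
    [85,[-0.12,0,0],0],
    [85,[-0.12,0,0],0],
    [85,[-0.12,0,0],0],
    [85,[-0.12,0,0],0],
    [85,[-0.12,0,0],0]
  ]
}}

```text
clock: 14.85
eef_pos: [0.6557, -0.0737, 0.0053]
tool_rot: [0.614, 0.789, 0.0, -0.0]
ft_force: [0.0, -0.0, 0.3]
grip_width: 0.0846
```

```bash
python3 - <<'E'
from top import *
def loc(tag,T,R):pass
p0=back('side',(347.6,224.0),.17);p1=back('side',(343.6,220.8),.17);print('top move mm',((p1-p0)*1000).round(1))
d=np.load('wr7.npz');T,R=d['T'],d['R']
b=np.array([.5955,-.0512,0]);top=b+[*(p1-p0)[:2],.17]
# keep base offset of actual pillar; print pillar axis in tool frame at heights
for z in (0,.03,.05,.06,.07,.09,.11,.13,.17):
    q=b+(top-b)*z/.17;print(z,((q-T)@R*1000).round(1))
img,T2,R2=capture(8);tops(8);o=get_obs();print(o['clock'],T2,o['ft_force'])
overlay(img,(.5955,-.0512),T2,R2,'pics/wo8.png');print(tool_of((.5955,-.0512),T2,R2))
b=cv2.imread('pics/side8.png')[195:310,310:375];a=cv2.imread('pics/side5.png')[195:310,310:375]
I=np.hstack([cv2.resize(x,None,fx=5,fy=5,interpolation=cv2.INTER_CUBIC) for x in(a,b)]);cv2.imwrite('pics/cmp8.png',np.clip(I.astype(int)*1.5,0,255).astype(np.uint8))
E
```

```text
top move mm [-2.2  8.8  0. ]
0 [ 30.9 -53.    5.6]
0.03 [ 32.5 -53.  -24.4]
0.05 [ 33.5 -53.  -44.4]
0.06 [ 34.1 -53.  -54.4]
0.07 [ 34.6 -53.  -64.4]
0.09 [ 35.7 -53.  -84.4]
0.11 [  36.7  -53.  -104.4]
0.13 [  37.8  -53.  -124.4]
0.17 [  39.9  -52.9 -164.4]
14.95 [ 0.65569853 -0.07373621  0.00534156] [ 0.75722532 -0.35833815  0.1846944 ]
[ 36.62859831 -52.82137169   5.34077906]
```

View pics/wo8.png

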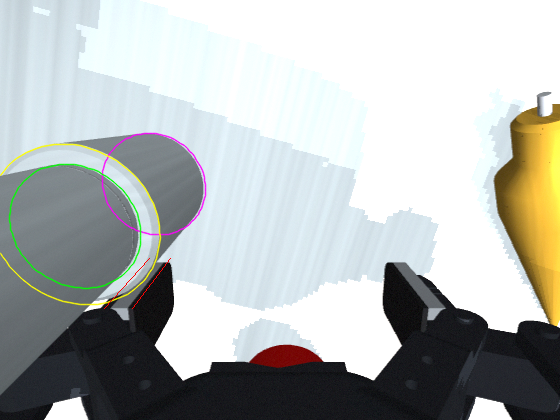

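View pics/cmp8.png

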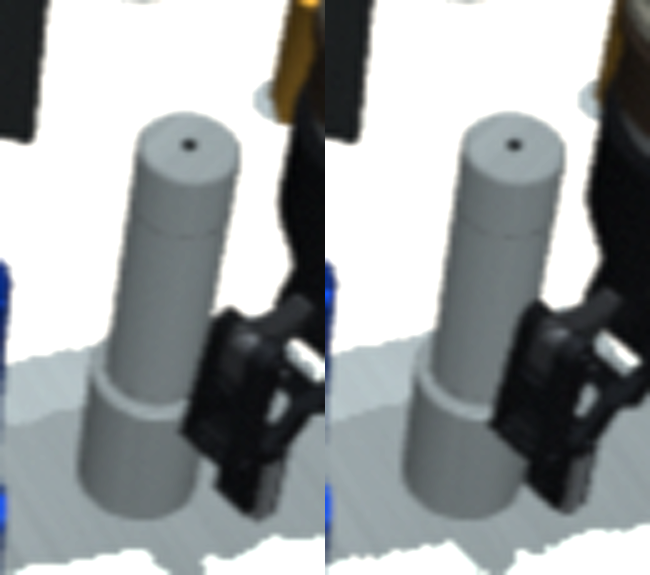

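It went back upright in its old place and the force dropped to zero. At the measured lean, the shank was still about 1.5 mm clear of the drive links. What touched was the finger's upper fork against the foot's top edge, at z ≈ 55–60. The fix is to raise the tool about 8 mm, so the wide fork sits above the foot and the pad edge (bottom at about 26 mm) touches first. I'll try again gently.

>>> {"fn": "move_arm", "kwargs": {
  "motion": [
    [85,[0.0,0,-0.08],0],
    [85,[0.0,0,-0.15],0],
    [85,[0.02,0,-0.15],0],
    [85,[0.04,0,-0.15],0],
    [85,[0.06,0,-0.15],0],
    [85,[0.07,0,-0.15],0],
    [85,[0.08,0,-0.15],0],
    [85,[0.09,0,-0.15],0],
    [85,[0.1,0,-0.15],0],
    [85,[0.11,0,-0.15],0]
  ]
}}

```text
clock: 15.95
eef_pos: [0.6546, -0.0689, 0.0129]
tool_rot: [0.614, 0.789, -0.0, 0.0]
ft_force: [1.3, -2.1, 0.1]
grip_width: 0.0849
```

```bash
cat > chk.py <<'E'
from top import *
import sys
tag=sys.argv[1];px,py=float(sys.argv[2]),float(sys.argv[3])
o=get_obs();img,T,R=capture(tag);print('t',o['clock'],'TCP',T.round(4),'F',o['ft_force'].round(1),'nominal pillar in tool',tool_of((px,py),T,R).round(1))
tops(tag)
# overlay wrist + side with nominal upright pillar
overlay(img,(px,py),T,R,'/tmp/w.png')
s=cv2.imread(f'pics/side{tag}.png');uv=proj('side',[(px,py,.08)])[0];u0=int(np.clip(uv[0]-45,0,470));v0=int(np.clip(uv[1]-70,0,280));S=4
I=np.clip(cv2.resize(s[v0:v0+140,u0:u0+90],None,fx=S,fy=S,interpolation=cv2.INTER_CUBIC).astype(int)*1.5,0,255).astype(np.uint8)
a=np.linspace(0,2*np.pi,60)
for z,r,c in((0,.022,(255,0,255)),(.06,.022,(0,255,255)),(.17,.017,(0,255,0))):
    q=(proj('side',np.c_[px+r*np.cos(a),py+r*np.sin(a),0*a+z])+.5-[u0,v0])*S-.5
    cv2.polylines(I,[np.round(q).astype(np.int32)],True,c,1,cv2.LINE_AA)
w=cv2.imread('/tmp/w.png')[:,:440];o2=np.zeros((560,800,3),np.uint8);o2[:420,:440]=w;o2[:560,440:800]=I
cv2.imwrite(f'pics/chk{tag}.png',o2)
E
python3 chk.py 9 .5955 -.0512
```

```text
t 15.95 TCP [ 0.6546 -0.0689  0.0129] F [ 1.3 -2.1  0.1] nominal pillar in tool [ 31.7 -53.   12.8]
```

View pics/chk9.png

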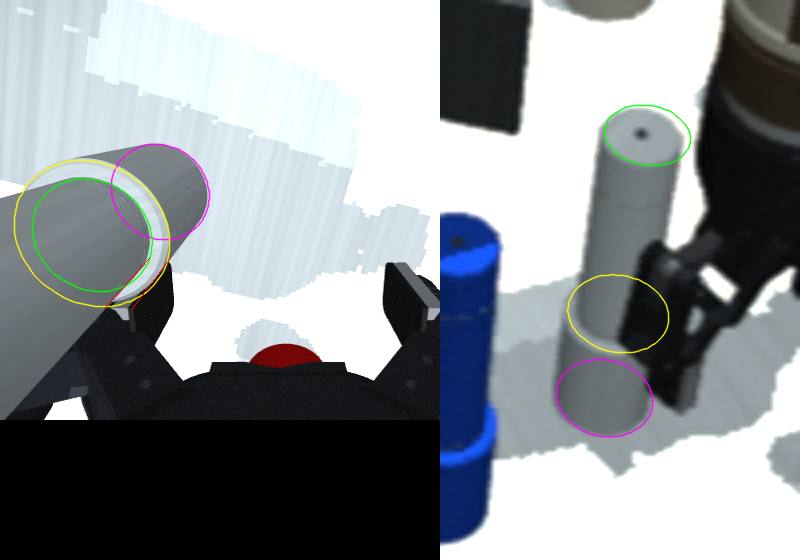

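This time there's contact at about 2 N with almost no lean: the side-view top is within 0.5 px of where it started. I'll push on a few millimetres and check that it slides.

>>> {"fn": "move_arm", "kwargs": {
  "motion": [
    [85,[0.01,0,0],0],
    [85,[0.02,0,0],0],
    [85,[0.03,0,0],0],
    [85,[0.04,0,0],0],
    [85,[0.05,0,0],0],
    [85,[0.06,0,0],0],
    [85,[0.07,0,0],0],
    [85,[0.08,0,0],0],
    [85,[0.09,0,0],0],
    [85,[0.1,0,0],0]
  ]
}}

```text
clock: 17.05
eef_pos: [0.6531, -0.0636, 0.0128]
tool_rot: [0.614, 0.789, -0.0, 0.0]
ft_force: [0.7, -1.5, 0.3]
grip_width: 0.085
```

```bash
python3 chk.py 10 .5943 -.0464
```

```text
t 17.05 TCP [ 0.6531 -0.0636  0.0128] F [ 0.7 -1.5  0.3] nominal pillar in tool [ 31.1 -52.8  12.8]
```

View pics/chk10.png

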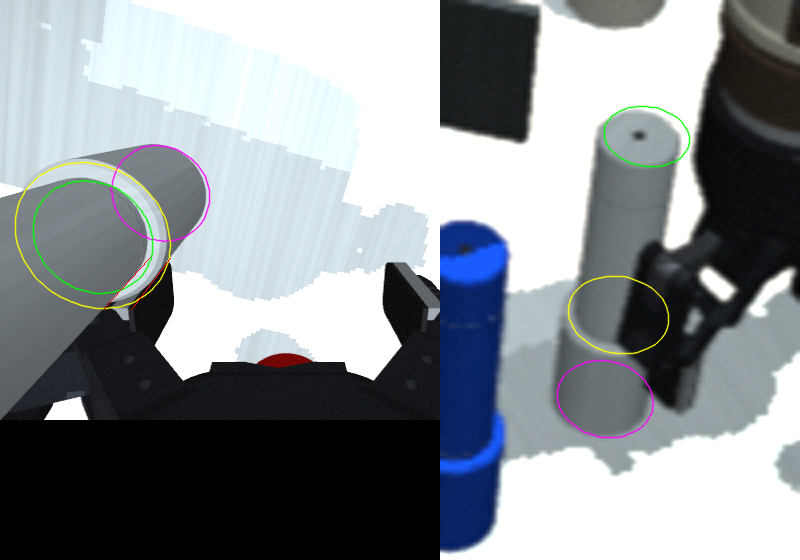

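It slides upright at about 1.6 N, and the contact picture in the wrist view hasn't changed. Next I'll swing the tool around the pillar so the push line points at the vee.

```bash
cat >> plan.py <<'E'
def contact_p(xt=32.9,yt=-53.):
    o,T,R=state();q=T+R@np.array([xt/1000,yt/1000,0]);return q[:2]
E
python3 - <<'E'
from plan import *
p=contact_p();print('pillar est',p,'dist/bearing to vee',np.linalg.norm(VEE[:2]-p),np.degrees(np.arctan2(*(VEE[:2]-p)[::-1])))
for g in (0,3.5): shift(p,90,.0128,6,g)
E
```

```text
pillar est [ 0.59365423 -0.04463292] dist/bearing to vee 0.1677655339046709 89.68041234323437
t 17.15 TCP [ 0.6531 -0.0635  0.0128] x bearing 104.22 F [ 1.2 -1.4  0.2] | goal [ 0.6427 -0.0829] 84 SHIFT [-0.324 -0.296  0.   ] ROLL 3.37 d red 62.0 blue 137.1
t 17.15 TCP [ 0.6531 -0.0635  0.0128] x bearing 104.22 F [ 1.2 -1.4  0.2] | goal [ 0.6427 -0.0864] 84 SHIFT [-0.392 -0.314  0.   ] ROLL 3.37 d red 59.1 blue 137.4
```

>>> {"fn": "move_arm", "kwargs": {
  "motion": [
    [85,[-0.04,0.0,0],0],
    [85,[-0.07,0.01,0],0],
    [85,[-0.12,-0.03,0],0.5],
    [85,[-0.18,-0.08,0],1.1],
    [85,[-0.24,-0.135,0],1.7],
    [85,[-0.3,-0.2,0],2.3],
    [85,[-0.35,-0.26,0],2.9],
    [85,[-0.39,-0.31,0],3.37],
    [85,[-0.39,-0.31,0],3.37],
    [85,[-0.39,-0.31,0],3.37]
  ]
}}

```text
clock: 18.15
eef_pos: [0.6428, -0.0862, 0.0128]
tool_rot: [0.743, 0.669, 0.0, -0.0]
ft_force: [0.6, -0.0, 1.0]
grip_width: 0.0852
```

```bash
python3 chk.py 11 .5937 -.0446
```

```text
t 18.15 TCP [ 0.6428 -0.0862  0.0128] F [ 0.6 -0.   1. ] nominal pillar in tool [ 36.3 -53.1  12.8]
```

View pics/chk11.png

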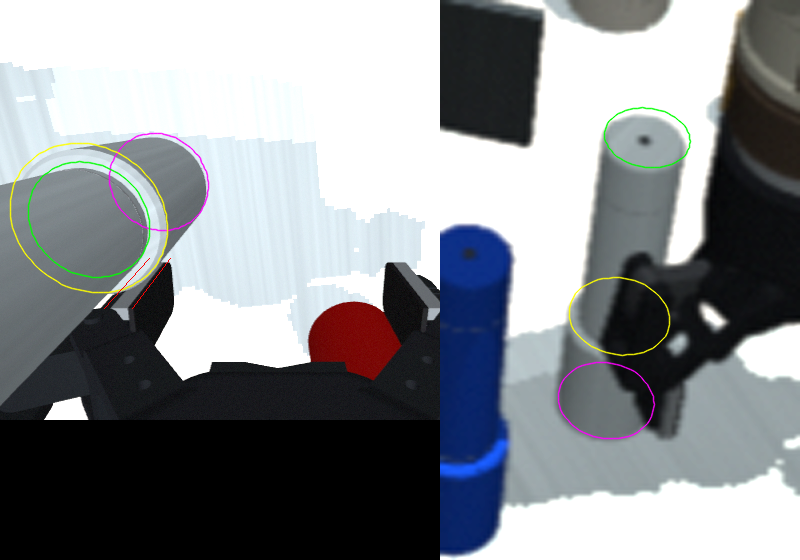

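>>> {"fn": "move_arm", "kwargs": {
  "motion": [
    [85,[0.04,-0.004,0],0],
    [85,[0.08,-0.008,0],0],
    [85,[0.13,-0.014,0],0],
    [85,[0.18,-0.019,0],0],
    [85,[0.24,-0.025,0],0],
    [85,[0.3,-0.032,0],0],
    [85,[0.36,-0.038,0],0],
    [85,[0.42,-0.044,0],0],
    [85,[0.48,-0.05,0],0],
    [85,[0.52,-0.055,0],0]
  ]
}}

```text
clock: 19.25
eef_pos: [0.6429, -0.0598, 0.0129]
tool_rot: [0.743, 0.669, 0.0, 0.0]
ft_force: [0.1, -1.4, -0.1]
grip_width: 0.0853
```

```bash
P=$(python3 -c "
from plan import *
p=contact_p();print(*p.round(4))"); echo $P; python3 chk.py 12 $P
```

```text
0.5937 -0.0216
t 19.25 TCP [ 0.6429 -0.0598  0.0129] F [ 0.1 -1.4 -0.1] nominal pillar in tool [ 32.9 -53.   12.9]
```

View pics/chk12.png

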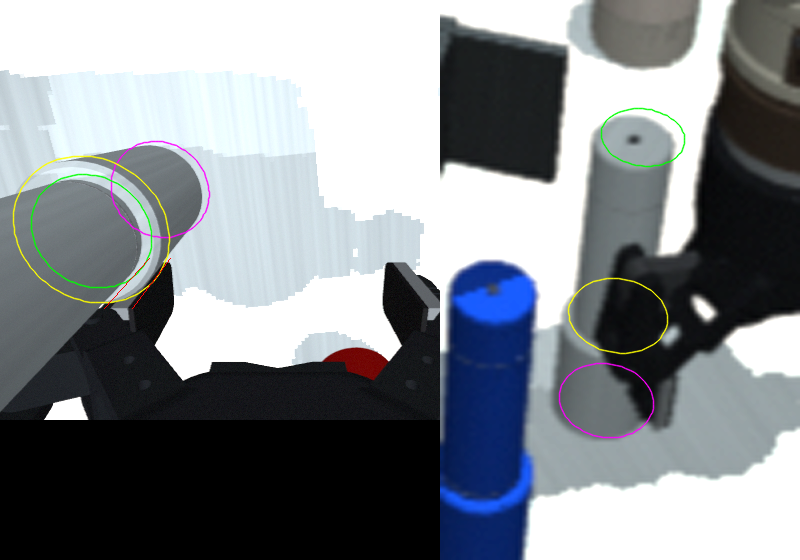

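It slid straight and upright at about 1.4 N, but it also crept about 3 mm outward on the pad corner: the base's right edge is at 202 px where I expected 209. That's the usual drift when pushing on a point. I'll re-seat the pad before each segment and push about 24 mm at a time.

>>> {"fn": "move_arm", "kwargs": {
  "motion": [
    [85,[-0.05,0,0],0],
    [85,[-0.05,-0.076,0],0],
    [85,[-0.02,-0.076,0],0],
    [85,[0.05,-0.08,0],0],
    [85,[0.12,-0.085,0],0],
    [85,[0.19,-0.09,0],0],
    [85,[0.26,-0.096,0],0],
    [85,[0.33,-0.102,0],0],
    [85,[0.4,-0.107,0],0],
    [85,[0.47,-0.113,0],0]
  ]
}}

```text
clock: 20.35
eef_pos: [0.6397, -0.0359, 0.0128]
tool_rot: [0.743, 0.669, 0.0, 0.0]
ft_force: [0.2, -2.3, -0.2]
grip_width: 0.0848
```

```bash
P=$(python3 -c "
from plan import *
p=contact_p(32.9,-52.2);print(*p.round(4))"); echo $P; python3 chk.py 13 $P
```

```text
0.5913 0.0023
t 20.35 TCP [ 0.6397 -0.0359  0.0128] F [ 0.2 -2.3 -0.2] nominal pillar in tool [ 32.9 -52.2  12.8]
```

View pics/chk13.png

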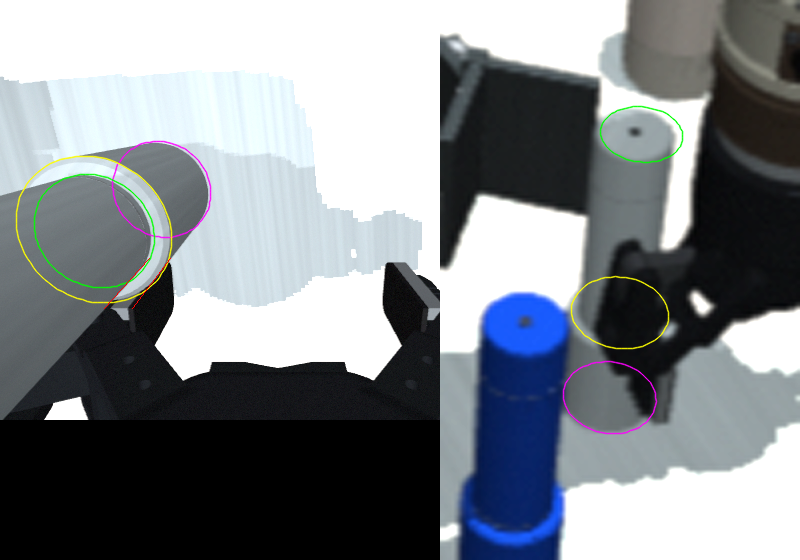

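This segment tracked well: the overlay fits within 1 px. I'll continue.

>>> {"fn": "move_arm", "kwargs": {
  "motion": [
    [85,[0.04,-0.003,0],0],
    [85,[0.09,-0.007,0],0],
    [85,[0.14,-0.011,0],0],
    [85,[0.19,-0.015,0],0],
    [85,[0.24,-0.02,0],0],
    [85,[0.3,-0.025,0],0],
    [85,[0.36,-0.03,0],0],
    [85,[0.42,-0.035,0],0],
    [85,[0.48,-0.04,0],0],
    [85,[0.52,-0.044,0],0]
  ]
}}

```text
clock: 21.45
eef_pos: [0.6403, -0.0098, 0.0128]
tool_rot: [0.743, 0.669, 0.0, 0.0]
ft_force: [0.2, -1.5, 0.9]
grip_width: 0.0849
```

```bash
P=$(python3 -c "
from plan import *
p=contact_p(32.9,-52.2);print(*p.round(4))"); echo $P; python3 chk.py 14 $P
```

```text
0.5918 0.0284
t 21.45 TCP [ 0.6403 -0.0098  0.0128] F [ 0.2 -1.5  0.9] nominal pillar in tool [ 32.9 -52.2  12.8]
```

View pics/chk14.png

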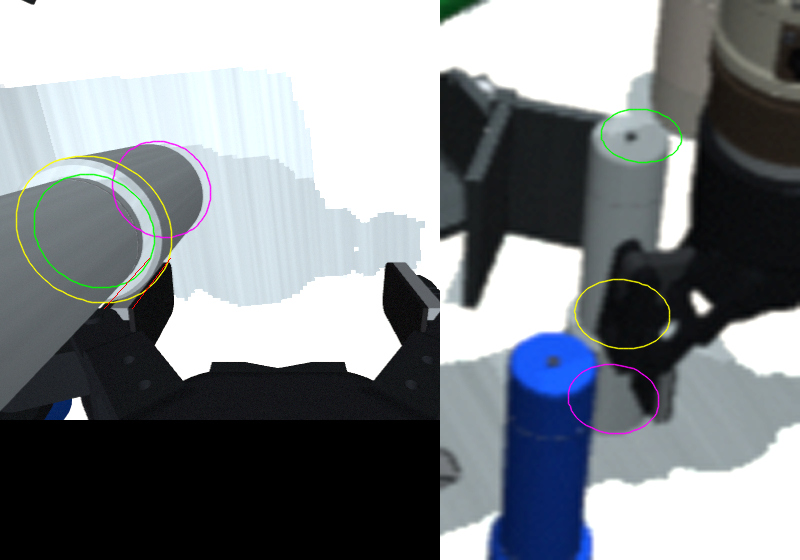

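It drifted about 3 mm outward again (base edge at 203 against 210). I'll compute the next re-seat with a small turn.

```bash
python3 - <<'E'
from plan import *
p=contact_p(32.5,-55.1);d=VEE[:2]-p;b=np.degrees(np.arctan2(d[1],d[0]));print(p,b,np.linalg.norm(d))
shift(p,b,.0128,4.5,0);shift(p,b,.0128,4.5,2.5);shift(p+d/np.linalg.norm(d)*.024,b,.0128,4.5,0)
E
```

```text
[0.58886208 0.02844391] 86.53817917876874 0.0948591866650507
t 21.55 TCP [ 0.6403 -0.0096  0.0128] x bearing 84.02 F [ 0.3 -0.5 -0.8] | goal [ 0.636  -0.0114] 82.03817917876874 SHIFT [-0.044 -0.081 -0.   ] ROLL 0.33 d red 129.7 blue 143.9
t 21.55 TCP [ 0.6403 -0.0096  0.0128] x bearing 84.02 F [ 0.3 -0.5 -0.8] | goal [ 0.6359 -0.0139] 82.03817917876874 SHIFT [-0.094 -0.079 -0.   ] ROLL 0.33 d red 127.4 blue 142.7
t 21.55 TCP [ 0.6403 -0.0096  0.0128] x bearing 84.02 F [ 0.3 -0.5 -0.8] | goal [0.6375 0.0126] 82.03817917876874 SHIFT [ 0.435 -0.102  0.   ] ROLL 0.33 d red 152.3 blue 156.9
```

>>> {"fn": "move_arm", "kwargs": {
  "motion": [
    [85,[-0.06,0,0],0],
    [85,[-0.094,-0.08,0],0.33],
    [85,[-0.05,-0.081,0],0.33],
    [85,[0.02,-0.086,0],0.33],
    [85,[0.09,-0.091,0],0.33],
    [85,[0.16,-0.097,0],0.33],
    [85,[0.23,-0.103,0],0.33],
    [85,[0.3,-0.108,0],0.33],
    [85,[0.37,-0.114,0],0.33],
    [85,[0.435,-0.119,0],0.33]
  ]
}}

```text
clock: 22.55
eef_pos: [0.6366, 0.0125, 0.0128]
tool_rot: [0.755, 0.656, -0.0, 0.0]
ft_force: [-0.3, -2.8, 0.2]
grip_width: 0.0852
```

```bash
P=$(python3 -c "
from plan import *
p=contact_p(32.9,-52.2);print(*p.round(4))"); echo $P; python3 chk.py 15 $P
```

```text
0.5895 0.0523
t 22.55 TCP [0.6366 0.0125 0.0128] F [-0.3 -2.8  0.2] nominal pillar in tool [ 32.9 -52.2  12.8]
```

View pics/chk15.png

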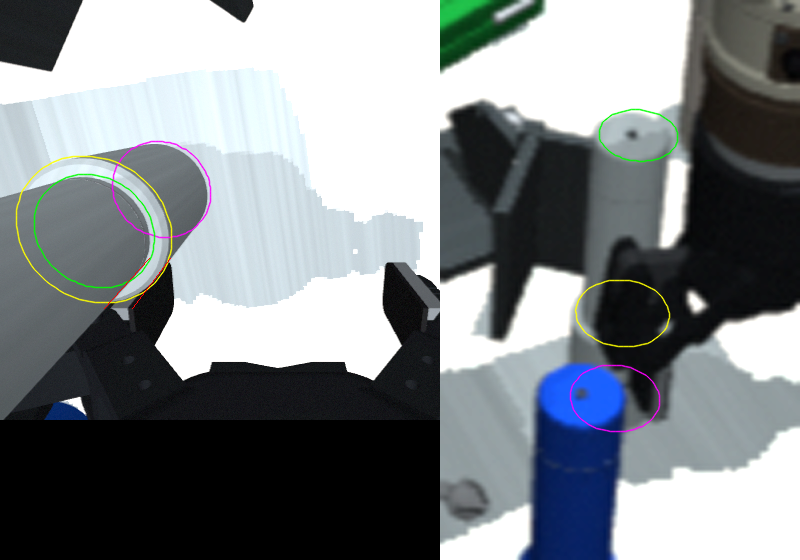

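The re-seat held: the overlay matches within 1 px, force is about 2.8 N, and the vee plates are now in the wrist view. On to the next segment.

```bash
python3 - <<'E'
from plan import *
p=contact_p(32.9,-52.2);d=VEE[:2]-p;b=np.degrees(np.arctan2(d[1],d[0]));print(p,b,np.linalg.norm(d))
shift(p,b,.0128,4.5,0);shift(p+d/np.linalg.norm(d)*.026,b,.0128,4.5,0)
E
```

```text
[0.58949357 0.0526322 ] 85.86516346878261 0.07068177320679525
t 22.65 TCP [0.6366 0.0128 0.0128] x bearing 82.05 F [ 0.4 -1.1 -1.1] | goal [0.6362 0.0122] 81.36516346878261 SHIFT [-0.013 -0.007  0.   ] ROLL 0.11 d red 152.3 blue 155.6
t 22.65 TCP [0.6366 0.0128 0.0128] x bearing 82.05 F [ 0.4 -1.1 -1.1] | goal [0.6381 0.0382] 81.36516346878261 SHIFT [ 0.506 -0.042  0.   ] ROLL 0.11 d red 177.0 blue 172.6
```

>>> {"fn": "move_arm", "kwargs": {
  "motion": [
    [85,[0.04,-0.01,0],0],
    [85,[0.09,-0.015,0],0],
    [85,[0.14,-0.02,0],0],
    [85,[0.19,-0.026,0],0],
    [85,[0.25,-0.032,0],0],
    [85,[0.31,-0.038,0],0],
    [85,[0.37,-0.045,0],0],
    [85,[0.42,-0.05,0],0],
    [85,[0.47,-0.056,0],0],
    [85,[0.5,-0.06,0],0]
  ]
}}

```text
clock: 23.65
eef_pos: [0.6371, 0.0376, 0.0128]
tool_rot: [0.755, 0.656, 0.0, 0.0]
ft_force: [0.8, -2.5, 0.1]
grip_width: 0.085
```

```bash
P=$(python3 -c "
from plan import *
p=contact_p(32.9,-52.2);print(*p.round(4))"); echo $P; python3 chk.py 16 $P; python3 - <<'E'
from top import *
d=np.load('wr16.npz');img=cv2.imread('pics/chk16.png')
k=.00566
for q in ([(.031,0),(-.010,.041),(-.010+k,.041+k)],[(.031,0),(-.010,-.041),(-.010+k,-.041-k)]):
    for z,c in((0,(255,128,0)),(.09,(0,128,255))):
        uv,dd=wproj(veeT(VEE,[(*a,z) for a in q]),d['T'],d['R']);cv2.polylines(img,[np.round(uv).astype(np.int32)],False,c,1,cv2.LINE_AA)
cv2.imwrite('pics/chk16v.png',img)
E
```

```text
0.59 0.0774
t 23.65 TCP [0.6371 0.0376 0.0128] F [ 0.8 -2.5  0.1] nominal pillar in tool [ 32.9 -52.2  12.8]
```

View pics/chk16v.png

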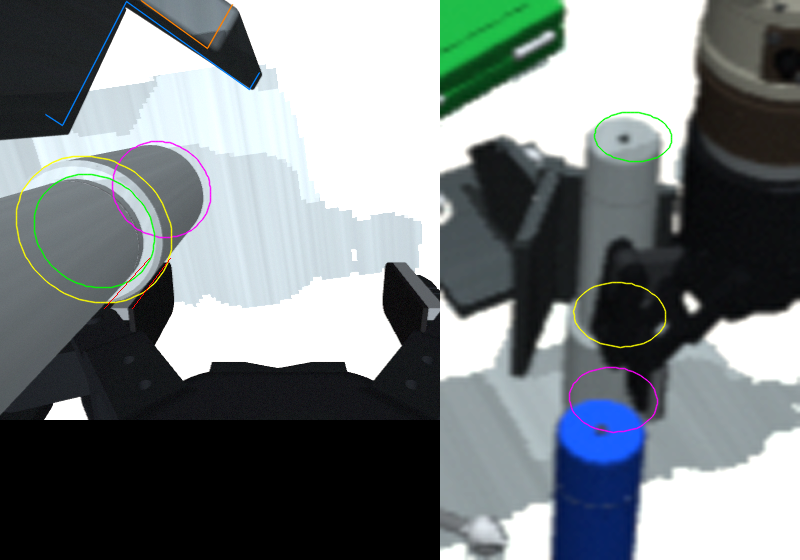

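```bash
python3 - <<'E'
from top import *
d=np.load('wr16.npz');img=cv2.imread('pics/wr16.png');S=3
I=np.clip(cv2.resize(img[0:200,0:265],None,fx=S,fy=S,interpolation=cv2.INTER_CUBIC).astype(int)*2.2,0,255).astype(np.uint8)
k=.00566
def dr(I,VEE):
  for q in ([(.031,0),(-.010,.041),(-.010+k,.041+k)],[(.031,0),(-.010,-.041),(-.010+k,-.041-k)]):
    for z,c in((0,(255,128,0)),(.09,(0,128,255))):
        uv,dd=wproj(veeT(VEE,[(*a,z) for a in q]),d['T'],d['R']);cv2.polylines(I,[np.round(uv*S+1).astype(np.int32)],False,c,1,cv2.LINE_AA)
  q=veeT(VEE,[(-.010,.041,0),(-.010,.041,.09),(-.010+k,.041+k,.09),(-.010+k,.041+k,0)]);uv,dd=wproj(q,d['T'],d['R']);cv2.polylines(I,[np.round(uv*S+1).astype(np.int32)],False,(0,255,0),1,cv2.LINE_AA)
dr(I,VEE)
cv2.imwrite('pics/z16.png',I)
E
```

```text
(no output)
```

View pics/z16.png

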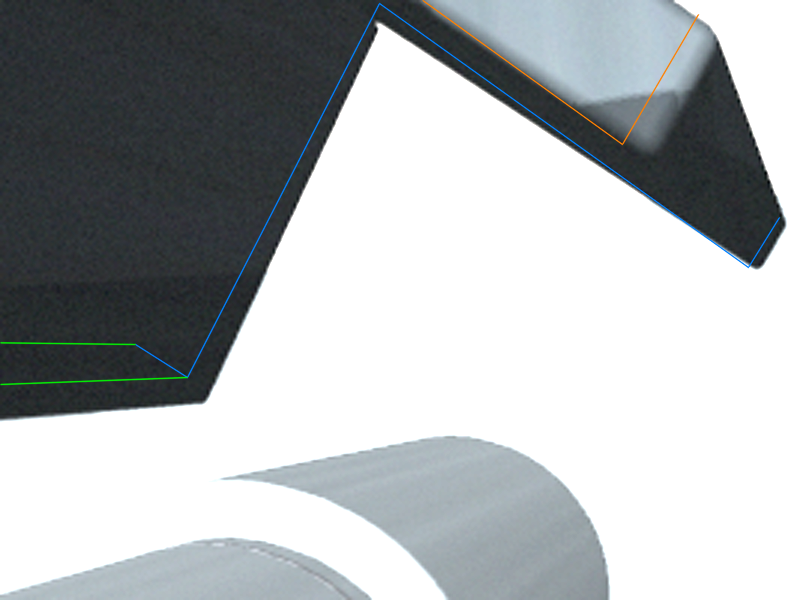

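The wrist view now shows the vee's foot line sharply: corner (125.7,7.3), left end (68.3,133.7), right end (252.7,89.0). I'll refit the vee pose from these.

```bash
cat > wfit.py <<'E'
from top import *
def wback(uv,T,R,z):
    r=M[:3,:3]@np.array([(uv[0]-KW[0,2])/KW[0,0],(uv[1]-KW[1,2])/KW[1,1],1]);o=T+R@M[:3,3];r=R@r
    return o+r*(z-o[2])/r[2]
def fitvee(obs,T,R):
    f=lambda p:np.concatenate([(wproj(veeT(p,[P]),T,R)[0][0]-uv) for uv,P in obs])
    r=least_squares(f,[.595,.123,1.614],x_scale=[.01,.01,.1]);return r.x,f(r.x)
E
python3 - <<'E'
from wfit import *
d=np.load('wr16.npz');T,R=d['T'],d['R'];k=.00566
obs=[((125.7,7.3),(.0311,0,0)),((68.3,133.7),(-.010,.041,0)),((252.7,89.),(-.010,-.041,0)),((261.5,74),(-.010+k,-.041-k,0))]
for uv,P in obs: print(wback(uv,T,R,0))
v,res=fitvee(obs,T,R);print(v,np.degrees(v[2]),res.round(1))
p=T+R@np.array([.0325,-.055,0]);print('pillar',p)
c,s=np.cos(v[2]),np.sin(v[2]);e=p[:2]-v[:2];print('pillar in vee',c*e[0]+s*e[1],-s*e[0]+c*e[1])
b=wback((203,190),T,R,0);print('base right edge',b)
E
```

```text
[0.59251413 0.15188306 0.        ]
[0.5557466  0.10755222 0.        ]
[0.63756083 0.11457585 0.        ]
[0.64209822 0.11989019 0.        ]
[0.59547321 0.12081042 1.65455924] 94.79926129229926 [ 0.9  0.1 -0.6  0.4 -0.8  0.9  0.4 -1.4]
pillar [0.58717417 0.07741055 0.01283031]
pillar in vee -0.04255336371402121 0.011900984751673904
base right edge [0.60863033 0.07510381 0.        ]
```

```bash
sed -i 's/^VEE=.*/VEE=np.array([0.59547,0.12081,1.65456])/' rel.py; python3 - <<'E'
from plan import *
p=contact_p(32.5,-55.0);d=VEE[:2]-p;b=np.degrees(np.arctan2(d[1],d[0]));print(p,b,np.linalg.norm(d))
shift(p,b,.0128,4.5,0);shift(p,b,.0128,4.5,3.5);shift(p+d/np.linalg.norm(d)*.020,b,.0128,4.5,0);shift(VEE[:2],b,.0128,4.5,0)
E
```

```text
[0.58716517 0.07747794] 79.15050632669048 0.044120720777044396
t 23.75 TCP [0.6371 0.0377 0.0128] x bearing 82.03 F [ 0.1 -1.7 -0.8] | goal [0.6288 0.0319] 74.65050632669048 SHIFT [-0.137 -0.149  0.   ] ROLL 1.23 d red 173.2 blue 161.5
t 23.75 TCP [0.6371 0.0377 0.0128] x bearing 82.03 F [ 0.1 -1.7 -0.8] | goal [0.6282 0.0285] 74.65050632669048 SHIFT [-0.207 -0.152  0.   ] ROLL 1.23 d red 170.1 blue 158.8
t 23.75 TCP [0.6371 0.0377 0.0128] x bearing 82.03 F [ 0.1 -1.7 -0.8] | goal [0.6326 0.0515] 74.65050632669048 SHIFT [ 0.262 -0.129  0.   ] ROLL 1.23 d red 191.3 blue 177.6
t 23.75 TCP [0.6371 0.0377 0.0128] x bearing 82.03 F [ 0.1 -1.7 -0.8] | goal [0.6371 0.0752] 74.65050632669048 SHIFT [ 0.744 -0.104  0.   ] ROLL 1.23 d red 213.5 blue 197.9
```

>>> {"fn": "move_arm", "kwargs": {
  "motion": [
    [85,[-0.08,0.01,0],0],
    [85,[-0.19,-0.1,0],0.8],
    [85,[-0.207,-0.152,0],1.23],
    [85,[-0.16,-0.15,0],1.23],
    [85,[-0.09,-0.149,0],1.23],
    [85,[-0.02,-0.148,0],1.23],
    [85,[0.05,-0.147,0],1.23],
    [85,[0.12,-0.146,0],1.23],
    [85,[0.19,-0.145,0],1.23],
    [85,[0.26,-0.144,0],1.23]
  ]
}}

```text
clock: 24.75
eef_pos: [0.6319, 0.0515, 0.0128]
tool_rot: [0.795, 0.606, -0.0, 0.0]
ft_force: [-0.5, -1.7, -0.1]
grip_width: 0.0851
```

```bash
cat > z.py <<'E'
from wfit import *
tag=sys.argv[1];px,py=map(float,sys.argv[2:4])
d=np.load(f'wr{tag}.npz');T,R=d['T'],d['R'];img=cv2.imread(f'pics/wr{tag}.png');S=2.8
I=np.clip(cv2.resize(img[0:214,0:285],None,fx=S,fy=S,interpolation=cv2.INTER_CUBIC).astype(int)*2.2,0,255).astype(np.uint8)
k=.00566
def pl(P,c):
    uv,dd=wproj(P,T,R);uv=uv[dd>.02];cv2.polylines(I,[np.round((uv+.5)*S-.5).astype(np.int32)],False,c,1,cv2.LINE_AA)
for s in(1,-1): pl(veeT(VEE,[(.0311,0,0),(-.010,s*.041,0),(-.010+k,s*(.041+k),0)]),(255,128,0))
a=np.linspace(0,2*np.pi,120);pl(np.c_[px+.022*np.cos(a),py+.022*np.sin(a),0*a],(255,0,255));pl(np.c_[px+.022*np.cos(a),py+.022*np.sin(a),0*a+.06],(0,0,255))
cv2.imwrite(f'pics/z{tag}.png',I)
c,s=np.cos(VEE[2]),np.sin(VEE[2]);e=np.array([px,py])-VEE[:2];print('pillar in vee mm',1000*(c*e[0]+s*e[1]),1000*(-s*e[0]+c*e[1]))
E
P=$(python3 -c "
from plan import *
p=contact_p(32.9,-52.2);print(*p.round(4))"); echo $P; python3 chk.py 17 $P; python3 z.py 17 $P
```

```text
0.5902 0.0971
t 24.75 TCP [0.6319 0.0515 0.0128] F [-0.5 -1.7 -0.1] nominal pillar in tool [ 32.9 -52.2  12.8]
pillar in vee mm -23.185951230028436 7.2352377679481705
```

View pics/z17.png

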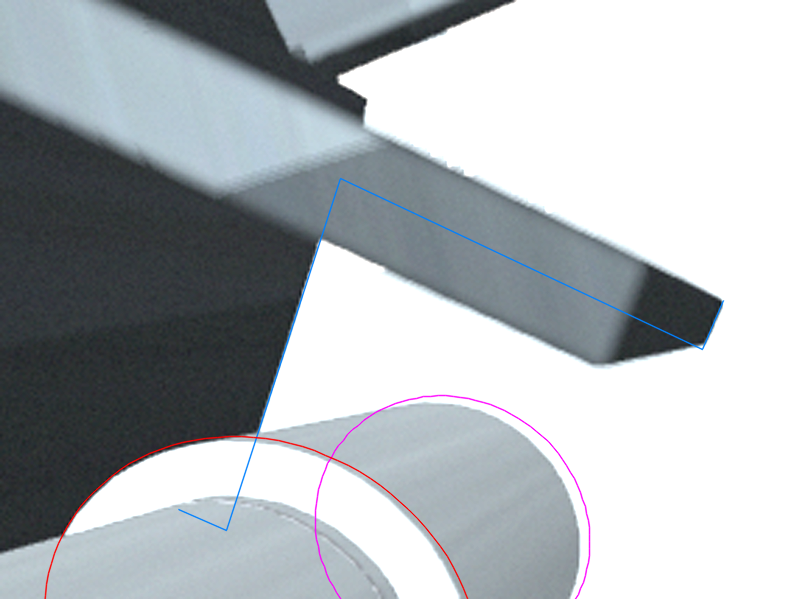

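View pics/chk17.png

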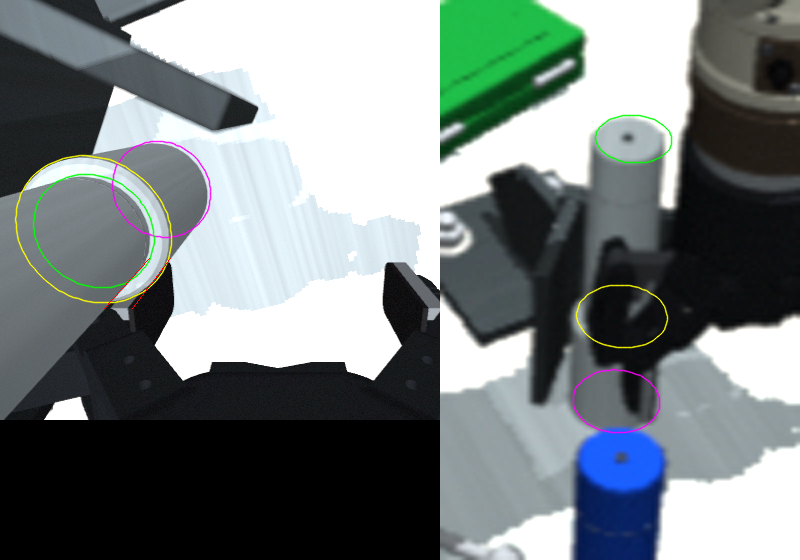

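The vee overlay now fits to about a pixel. The pillar's base sits about 1.4 mm left of and behind the nominal, at roughly (−24, +9) mm in the vee frame. One more segment, then I seat it.

```bash
python3 - <<'E'
from plan import *
p=contact_p(32.8,-53.6);pm=contact_p(31.5,-53.6);d=VEE[:2]-pm;b=np.degrees(np.arctan2(d[1],d[0]));print(p,pm,b,np.linalg.norm(d))
shift(p,b,.0128,4.5,0);shift(p,b,.0128,4.5,3);shift(p+d/np.linalg.norm(d)*.018,b,.0128,4.5,0)
E
```

```text
[0.58886444 0.09771479] [0.58852086 0.09646102] 74.07138364410915 0.02532120595664167
t 24.85 TCP [0.6319 0.0519 0.0128] x bearing 74.68 F [-0.5 -0.9 -0.8] | goal [0.6263 0.0486] 69.57138364410915 SHIFT [-0.093 -0.09  -0.   ] ROLL 0.85 d red 190.0 blue 171.1
t 24.85 TCP [0.6319 0.0519 0.0128] x bearing 74.68 F [-0.5 -0.9 -0.8] | goal [0.6255 0.0457] 69.57138364410915 SHIFT [-0.153 -0.091 -0.   ] ROLL 0.85 d red 187.5 blue 168.5
t 24.85 TCP [0.6319 0.0519 0.0128] x bearing 74.68 F [-0.5 -0.9 -0.8] | goal [0.6313 0.0659] 69.57138364410915 SHIFT [ 0.267 -0.086 -0.   ] ROLL 0.85 d red 205.6 blue 187.1
```

>>> {"fn": "move_arm", "kwargs": {
  "motion": [
    [85,[-0.08,0.01,0],0],
    [85,[-0.15,-0.07,0],0.6],
    [85,[-0.153,-0.091,0],0.85],
    [85,[-0.11,-0.091,0],0.85],
    [85,[-0.05,-0.092,0],0.85],
    [85,[0.01,-0.092,0],0.85],
    [85,[0.07,-0.093,0],0.85],
    [85,[0.13,-0.094,0],0.85],
    [85,[0.19,-0.095,0],0.85],
    [85,[0.24,-0.096,0],0.85]
  ]
}}

```text
clock: 25.85
eef_pos: [0.6305, 0.0642, 0.0129]
tool_rot: [0.821, 0.57, 0.0, 0.0]
ft_force: [-1.0, -1.9, 1.3]
grip_width: 0.0851
```

```bash
P=$(python3 -c "
from plan import *
p=contact_p(31.6,-52.2);print(*p.round(4))"); echo $P; python3 chk.py 18 $P; python3 z.py 18 $P
```

```text
0.5926 0.1121
t 25.85 TCP [0.6305 0.0642 0.0129] F [-1.  -1.9  1.3] nominal pillar in tool [ 31.6 -52.2  12.9]
pillar in vee mm -8.43934092803688 3.5886661450128976
```

View pics/z18.png

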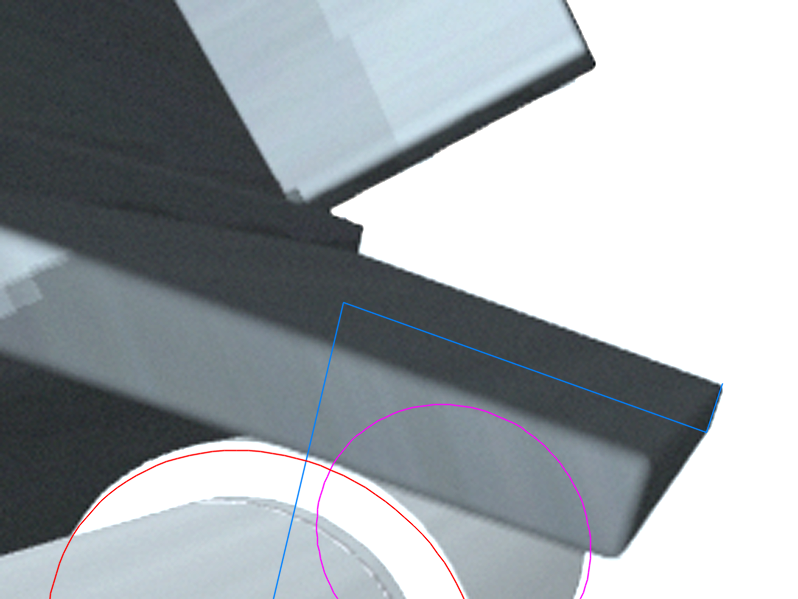

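View pics/chk18.png

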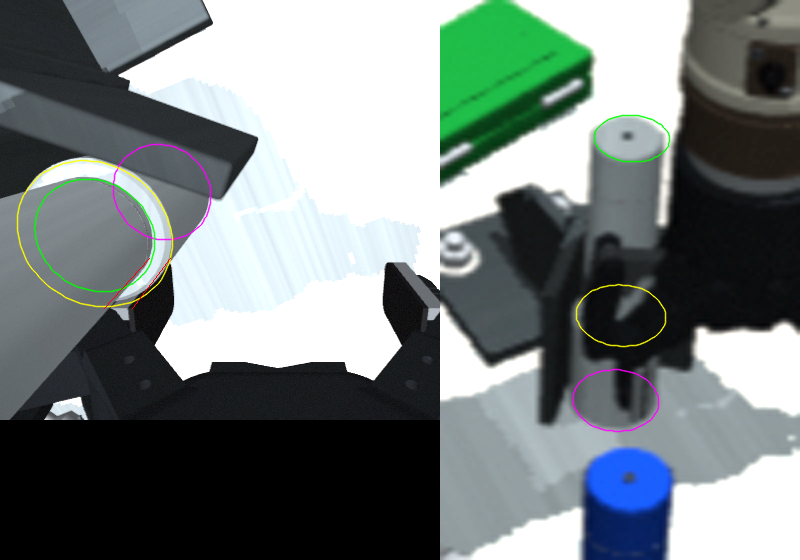

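The pillar is upright, about (−7.5, +4) mm from the seat. I'll re-seat aiming straight at the seat, with the pad angled to drive it along the left plate.

```bash
python3 - <<'E'
from plan import *
p=contact_p(32.8,-53.2);d=VEE[:2]-p;print(p,np.degrees(np.arctan2(d[1],d[0])),np.linalg.norm(d)*1000)
b=68.5
shift(p,b,.0128,4.5,0);shift(p,b,.0128,4.5,3);shift(VEE[:2],b,.0128,4.5,0)
E
```

```text
[0.5921152  0.11386832] 64.20628805265996 7.709835259942511
t 25.95 TCP [0.6305 0.0646 0.0128] x bearing 69.56 F [-0.1 -2.9  0.2] | goal [0.6246 0.0614] 64.0 SHIFT [-0.101 -0.088  0.001] ROLL 0.93 d red 202.8 blue 179.2
t 25.95 TCP [0.6305 0.0646 0.0128] x bearing 69.56 F [-0.1 -2.9  0.2] | goal [0.6235 0.0586] 64.0 SHIFT [-0.161 -0.089  0.001] ROLL 0.93 d red 200.4 blue 176.4
t 25.95 TCP [0.6305 0.0646 0.0128] x bearing 69.56 F [-0.1 -2.9  0.2] | goal [0.628  0.0683] 64.0 SHIFT [ 0.053 -0.074  0.001] ROLL 0.93 d red 208.7 blue 186.7
```

>>> {"fn": "move_arm", "kwargs": {
  "motion": [
    [85,[-0.08,0.01,0],0],
    [85,[-0.15,-0.06,0],0.6],
    [85,[-0.161,-0.089,0],0.93],
    [85,[-0.13,-0.089,0],0.93],
    [85,[-0.1,-0.088,0],0.93],
    [85,[-0.07,-0.086,0],0.93],
    [85,[-0.04,-0.084,0],0.93],
    [85,[-0.02,-0.082,0],0.93],
    [85,[0.0,-0.08,0],0.93],
    [85,[0.01,-0.079,0],0.93]
  ]
}}

```text
clock: 26.95
eef_pos: [0.6269, 0.0656, 0.0128]
tool_rot: [0.848, 0.53, -0.0, 0.0]
ft_force: [-0.2, -3.9, 1.6]
grip_width: 0.085
```

```bash
P=$(python3 -c "
from plan import *
p=contact_p(32.8,-52.2);print(*p.round(4))"); echo $P; python3 chk.py 19 $P; python3 z.py 19 $P
```

```text
0.5944 0.118
t 26.95 TCP [0.6269 0.0656 0.0128] F [-0.2 -3.9  1.6] nominal pillar in tool [ 32.8 -52.3  12.8]
pillar in vee mm -2.710625428849996 1.301349216955944
```

View pics/chk19.png

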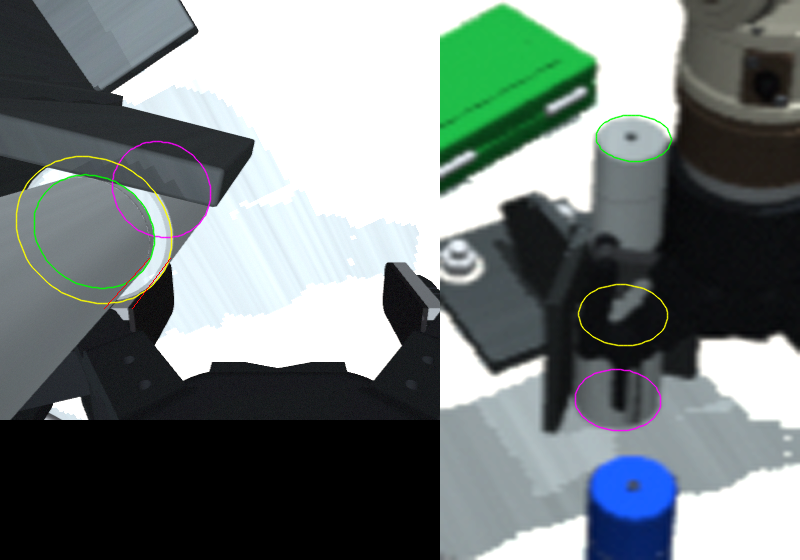

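>>> {"fn": "move_arm", "kwargs": {
  "motion": [
    [85,[0.005,0,0],0],
    [85,[0.01,0,0],0],
    [85,[0.015,0,0],0],
    [85,[0.02,0,0],0],
    [85,[0.025,0,0],0],
    [85,[0.03,0,0],0],
    [85,[0.035,0,0],0],
    [85,[0.04,0,0],0],
    [85,[0.04,0,0],0],
    [85,[0.04,0,0],0]
  ]
}}

```text
clock: 28.05
eef_pos: [0.6282, 0.0668, 0.013]
tool_rot: [0.848, 0.529, 0.0, 0.001]
ft_force: [0.1, -5.8, 0.9]
grip_width: 0.0842
```

>>> {"fn": "move_arm", "kwargs": {
  "motion": [
    [85,[0.005,0,0],0],
    [85,[0.01,0,0],0],
    [85,[0.015,0,0],0],
    [85,[0.02,0,0],0],
    [85,[0.025,0,0],0],
    [85,[0.03,0,0],0],
    [85,[0.035,0,0],0],
    [85,[0.04,0,0],0],
    [85,[0.04,0,0],0],
    [85,[0.04,0,0],0]
  ]
}}

```text
clock: 29.05
eef_pos: [0.6287, 0.0675, 0.013]
tool_rot: [0.849, 0.529, -0.001, 0.001]
ft_force: [-0.7, -8.9, 1.6]
grip_width: 0.0847
```

```bash
P=$(python3 -c "
from plan import *
p=contact_p(32.8,-52.2);print(*p.round(4))"); echo $P; python3 chk.py 20 $P; python3 z.py 20 $P
```

```text
0.5963 0.1199
t 29.05 TCP [0.6287 0.0675 0.013 ] F [-0.7 -8.9  1.6] nominal pillar in tool [ 32.8 -52.2  12.8]
pillar in vee mm -0.9762520022129053 -0.7509540786061945
```

View pics/chk20.png

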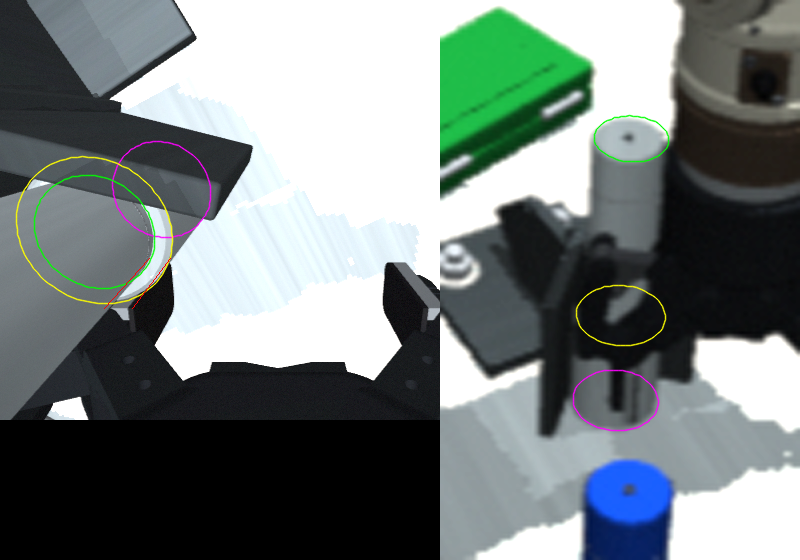

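The force rose to 8.9 N while the pillar advanced under 1 mm. The push direction lies between the two plate normals, which suggests both plates bear. I'll back off, rise, and check with a clear view.

>>> {"fn": "move_arm", "kwargs": {
  "motion": [
    [85,[-0.05,0.0,0],0],
    [85,[-0.12,0.0,0],0],
    [85,[-0.22,0.05,0],0],
    [85,[-0.34,0.1,0],0],
    [85,[-0.46,0.2,0],0],
    [85,[-0.6,0.3,0],0],
    [85,[-0.8,0.4,0],0],
    [85,[-1.0,0.5,-0.5],0],
    [85,[-1.0,0.5,-1.1],0],
    [85,[-1.0,0.5,-1.7],0]
  ]
}}

```text
clock: 30.15
eef_pos: [0.6286, 0.0121, 0.0983]
tool_rot: [0.849, 0.529, -0.001, -0.0]
ft_force: [0.5, 0.7, 0.4]
grip_width: 0.0852
```

```bash
python3 chk.py 21 .5955 .1208; python3 z.py 21 .5955 .1208; python3 - <<'E'
from top import *
c=camera('scene');cv2.imwrite('pics/scene21.png',c['color'][:,:,::-1])
im=cv2.imread('pics/scene21.png')[160:280,230:370];cv2.imwrite('pics/sc21c.png',np.clip(cv2.resize(im,None,fx=5,fy=5,interpolation=cv2.INTER_CUBIC).astype(int)*1.8,0,255).astype(np.uint8))
E
```

```text
t 30.15 TCP [0.6286 0.0121 0.0983] F [0.5 0.7 0.4] nominal pillar in tool [ 83.  -77.5  98.3]
pillar in vee mm -0.012474911392031742 -0.029058158678060598
```

View pics/chk21.png

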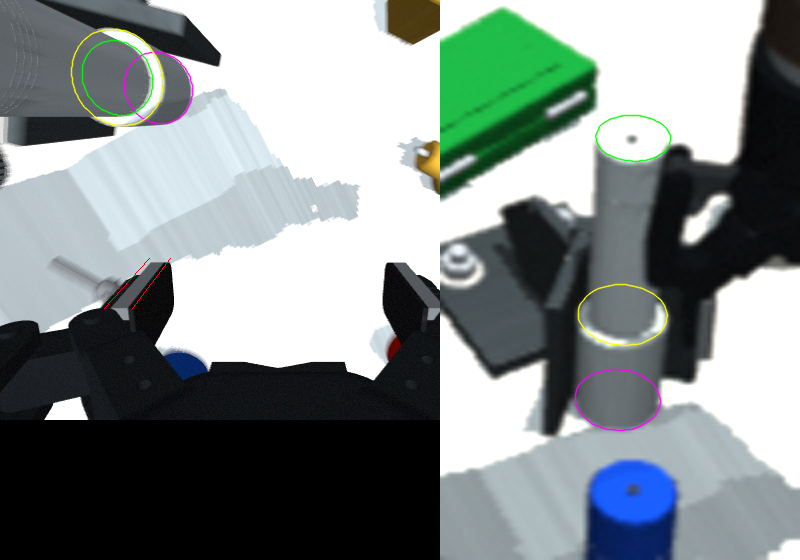

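View pics/wr21.png

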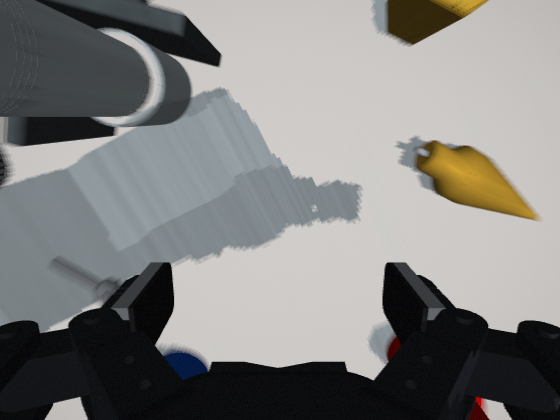

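View pics/sc21c.png

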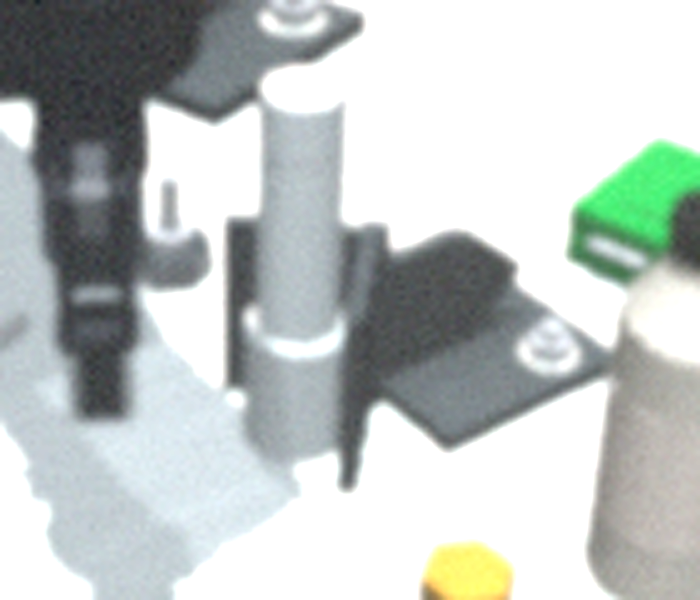

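Pillar overlays at the seat position match within about 1 px in the wrist and side views. I'll take one symmetric look from the mouth side, from above, to check the gap to each plate.

```bash
python3 rel.py -.10 0 .18
```

```text
t 30.3 TCP [0.6312 0.0127 0.1007] in vee [-110.7  -26.6] y bearing -26.1 (vee 94.80) F [ 0.  -0.  -0.1] SHIFT [-0.084 -0.557 -1.589]
```

>>> {"fn": "move_arm", "kwargs": {
  "motion": [
    [85,[-0.05,0,-0.5],-0.5],
    [85,[-0.08,-0.1,-1.0],-1.3],
    [85,[-0.08,-0.3,-1.5],-2.3],
    [85,[-0.08,-0.5,-1.59],-3.3],
    [85,[-0.08,-0.56,-1.59],-4.3],
    [85,[-0.08,-0.56,-1.59],-5.1],
    [85,[-0.08,-0.56,-1.59],-5.1],
    [85,[-0.08,-0.56,-1.59],-5.1],
    [85,[-0.08,-0.56,-1.59],-5.1],
    [85,[-0.08,-0.56,-1.59],-5.1]
  ]
}}

```text
clock: 31.3
eef_pos: [0.6021, 0.0221, 0.1769]
tool_rot: [0.679, 0.734, -0.0, -0.0]
ft_force: [0.3, 0.6, -0.4]
grip_width: 0.0846
```

```bash
cat > fin.py <<'E'
from wfit import *
tag=sys.argv[1];p=[.59547,.12081]
if len(sys.argv)>3:p=[float(sys.argv[2]),float(sys.argv[3])]
o=get_obs();img,T,R=capture(tag);print(o['clock'],T)
uv=wproj([(*VEE[:2],.05)],T,R)[0][0];print(uv)
S=4;u0=int(np.clip(uv[0]-95,0,370));v0=int(np.clip(uv[1]-70,0,275))
I=np.clip(cv2.resize(img[v0:v0+145,u0:u0+190],None,fx=S,fy=S,interpolation=cv2.INTER_CUBIC).astype(int)*2.,0,255).astype(np.uint8)
cv2.imwrite(f'pics/f{tag}.png',I)
k=.00566
def pl(P,c):
    uv,dd=wproj(P,T,R);uv=uv[dd>.02];cv2.polylines(I,[np.round((uv+.5-[u0,v0])*S-.5).astype(np.int32)],False,c,1,cv2.LINE_AA)
for s in(1,-1):
    pl(veeT(VEE,[(.0311,0,0),(-.010,s*.041,0),(-.010+k,s*(.041+k),0)]),(255,128,0));pl(veeT(VEE,[(.0311,0,.09),(-.010,s*.041,.09),(-.010+k,s*(.041+k),.09)]),(0,128,255))
a=np.linspace(0,2*np.pi,120)
for z,r,c in((0,.022,(255,0,255)),(.06,.022,(0,0,255)),(.17,.017,(0,255,0))): pl(np.c_[p[0]+r*np.cos(a),p[1]+r*np.sin(a),0*a+z],c)
cv2.imwrite(f'pics/fo{tag}.png',I)
E
python3 fin.py 22
```

```text
31.3 [0.60207235 0.02211365 0.17685607]
[279.19864428  68.02645388]
```

View pics/f22.png

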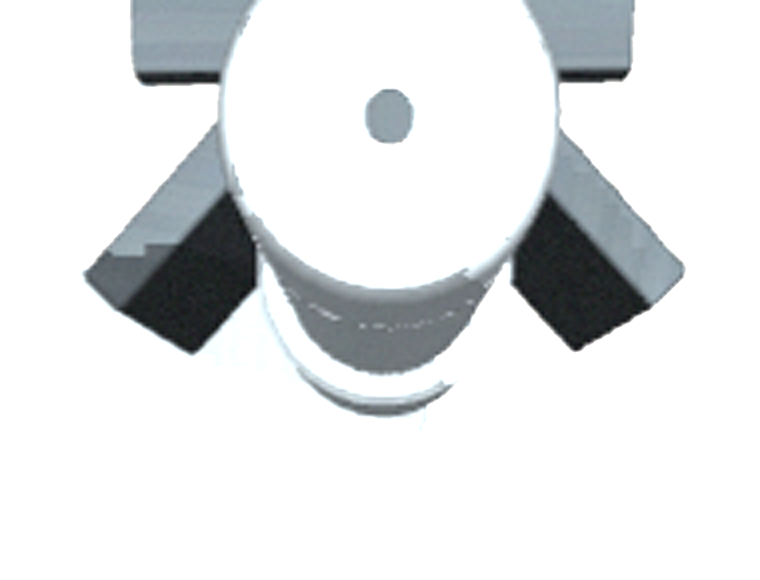

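View pics/fo22.png

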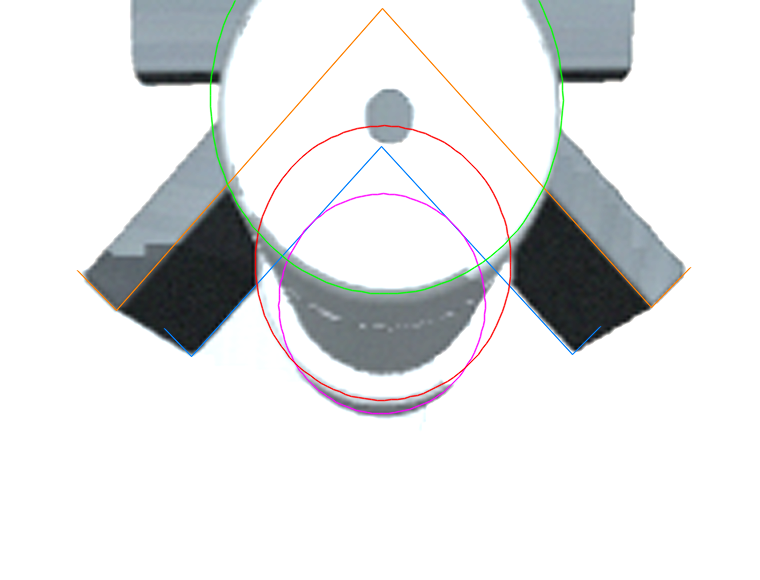

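In the symmetric view the foot ring's edges at (258,280) and (512,270) sit evenly between plate ends at 192 and 576 (centres 385 and 384). The base arc bottom is at row 414–415 against 414 predicted. So the pillar is centred and seated to within about 0.5–1 mm. A last check on the bystanders and the overall scene before handing in.

```bash
python3 - <<'E'
from top import *
tops(23);a=cv2.imread('pics/side0.png');b=cv2.imread('pics/side23.png')
d=cv2.absdiff(cv2.GaussianBlur(a,(5,5),0),cv2.GaussianBlur(b,(5,5),0)).max(axis=2)
for n,(u,v) in dict(bottle=(342,165),hex=(374,205),bob=(400,247),knob=(234,236),csink=(265,274),case=(258,155),blue=(299,285),red=(410,285)).items():
    print(n,d[v-10:v+10,u-10:u+10].mean().round(1))
cv2.imwrite('pics/end.png',np.hstack([a[80:340,180:460],b[80:340,180:460]]))
print(get_obs()['clock'])
E
```

```text
bottle 18.6
hex 9.7
bob 12.2
knob 11.6
csink 35.1
case 13.1
blue 7.8
red 8.5
31.4
```

View pics/end.png

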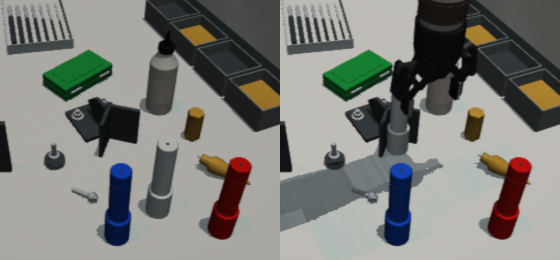

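Everything else is in the same place in the before and after views; the differences are the arm's shadow. The pillar stands upright in the vee, so I'm handing in.

```bash
python3 -c "
from workcell import *
print(job_done())"
```

```text
the job is handed in; nothing more can be done
None
```

The pillar is standing upright in the smaller vee, touching nothing but the vee and table, and I handed the job in at about 31 s. No verdict came back.

**How it was pushed:** I used the outer front edge of one wide-open finger pad on the foot, with the pad's lower edge about 26 mm above the table. It went in short segments at about 1.5–3 N, and I re-seated the pad several times because the foot drifts sideways on an edge. The final seating push reached about 9 N.

**Last checks:**
- **Position:** seen from above in the wrist camera, the foot was centred between the plates to about 0.5–1 mm. Its base was within about 0.5 mm of the seat along the vee.
- **Upright and clear:** the pillar was upright, and the tool was clear of it by about 40 mm or more.
- **Other things:** the before and after side views show no visible movement of the bystanders or the red and blue look-alikes.

**What went wrong or disagreed:**
- **First touch:** a wider part of the finger met the top of the foot, and the pillar leaned about 0.05 rad. I backed off, it settled back in place, and raising the tool 8 mm cured it.
- **Vee position:** the first fit from the fixed cameras differed from the wrist camera by about 2.5 mm and 2.3°. I used the wrist camera's value.
- **Bearing on both plates:** this is inferred from the force rise and direction and the view from above. The pad-based estimate at the last push was about 1 mm short of the seat, so I can't rule out it resting on one plate with a gap under 1 mm at the other.
- **Vee contact:** I also pressed the gripper's outer links lightly against the vee once, at up to about 8 N, to test clearance.

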